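White-calibrate the reflectance meter: hold the reference tile flush on its tilted port

ROBOT

A 7-joint arm with a two-finger parallel gripper is mounted at the origin on a cart in front of the work surface, level with it; the furniture and walls round the work are solid. World frame = base frame: x ahead of the robot, y to its left, z up, the work surface at z = 0. Lengths are in mm, angles in degrees, forces in N, time in s.
With the tool pointing down it reaches from about 425 to 825 mm from the base axis. Payload 3.6 kg.
Tool frame: the origin (TCP) lies midway between the tips of the shut fingers; the grasp point (between the pads) lies 19 mm behind it (grip_depth is the distance from the TCP to the grasp point, in mm); z points along the fingers, y is the line along which they close (so a half turn about z gives the same grasp; the last joint's range is limited). The gripper opens to 85 mm and grips with 20 to 120 N. Pads are 22 mm wide; open, the fingers measure 114 mm over their backs; the gripper's body (76 mm by 85 mm) begins 54 mm behind the grasp point. The pads swing forward as they close: fully open they stand 13 mm farther back than shut.
Start: joints at [-66.205, 35.231, -0.722, 81.555, 0.464, 63.22, -2.315], TCP at [277.883, 587.574, 231.297] pointing down, gripper open.
Joint ranges: [-178.69, 178.69], [-17.37, 117.87], [-77.05, 75.6], [15.02, 138.74], [-78.02, 258.01], [0.78, 113.62], [-162.83, 162.83]. Speed limits (degrees/s): [159.86, 159.86, 180, 180, 180, 180, 180].

INTERFACE

Orientations are given as [roll, pitch, yaw] about the fixed x, y, z axes, in that order (R = Rz(yaw) Ry(pitch) Rx(roll)).
In Python, from workcell import sense, capture, camera_params, finish_job, grip_depth gives the robot as it stands.
- The arm moves only by the tool move_arm, never from a script. Its argument "increments" is a list of rows, each a list of 2 entries, a list of its own where there are three numbers: the shift along the tool's x, y, z in m, then the turn about the tool's z in rad. In form: [[[x, y, z], roll], ...]. A call has 1 to 8 rows; each row shifts and turns the commanded pose from where the row before left it, along the tool's axes as they then stand; what a row does not reach is not made up. A row lasts 1/12 s, in which the tool goes at most 41.7 mm and 7.16 degrees, less where a joint would pass 70% of its speed; a pose out of reach is approached as far as the arm can. A call with a gripper value outside its range is refused whole. "grip" is the finger opening in m, from 0 to 0.0854, set as the call begins (left out, the last holds). The fingers move at their own pace and stop on an object; the grip force is fixed at half the most. Time passes only in rows, so rows that do not move let the fingers close. It gives the time, the measured TCP pose, the force, the opening and the grip force at its end, in the units of the state.
- sense(): the state, without advancing time (a new reading comes with each control period).
- capture(name): name is "side" or "top" or "wrist"; returns (picture, depth): 384x512x3 uint8, red, green, blue; 384x512 float32, mm along the optical axis (not along the pixel's ray), 0 where there is no reading.
- camera_params(name): a dict with "vertical_fov" (degrees; the focal length in pixels is half the picture's height over the tangent of half this angle, whatever the lens; pixels are square), "cx", "cy" (the principal point, pixels), "k1" (the pictures are not rectified: a ray, as slopes to the right and down, at radius r is drawn at 1 + k1 r^2 times it, then the intrinsics apply), "rvec" (rotation vector, rad) and "tvec" (3), from world to camera coordinates, as OpenCV has them; the wrist camera has in their place "tool_from_camera" (4x4, takes a point from camera to tool coordinates, whose origin is the TCP and whose axes are the flange's). Camera axes: x right, y down, z forward; pixel columns grow to the right and rows downward; lengths in mm; the calibration is good to about 2 mm. A picture is of the moment at which its call begins: read the wrist's pose just before it. camera_params takes no time and is no camera call.
- finish_job(): hands the job in; it is judged then, once.
The state is a dict: "t": time; "joint_positions": joint angles; "qvel": joint speeds; "effort": joint torques, N m; "tool_pos": TCP position; "eef_rot": TCP orientation; "force": force on the tool from outside, world axes, zero at the start; "moment": the same for the moment, N m; "opening": opening from 0.0 (shut) to 1.0 (fully open); "grip_force": force on a finger pad.
Only numpy, scipy, OpenCV 4.12 (cv2) and the standard library are available. Lean on these libraries where they do the work, as an engineer would, in place of code of your own. Each camera call takes 0.05 s, during which the arm holds its last target. There are 200 camera calls.

TASK

White-calibrate the small reflectance meter: on its key deck press, one key at a time and each fully down and up again, the round key (wakes it), then the larger square key beside it (chooses calibration), then the long bar key (starts it), and leave the smallest key (erases the memory) alone. Then take the white reference tile out of its dock by its finger grip, tilt it to match the slope at which the measuring head is clamped, and hold it centred over the round window, flush with the black face and pressed gently so that the spring light collar is fully home, without turning the head or disturbing the other things. The job finishes while you are still gripping the tile and holding it there for the reading: do not let go.

Things in the scene. Friction and masses are not known exactly. Their poses are not given: they have to be found in the camera images.
- meter: reflectance meter, cream, 176 (x) x 192 (y) mm, housing top 45 mm high; origin: centre of underside, z up, key side faces its -x. Four grey keys along the front of its top; 41 mm behind their centres starts a display hood (65 mm high); behind that a yoke with two cheeks (tops 122 mm high, outer faces 58 mm from the middle, black clamp knob on the -y one out to 74 mm) carrying the tilting head.
- key_round_top (a point): centre of the top of the round key, 20 mm across, the first key on the meter's +y side (its left, seen from the front); key tops stand 54 mm above the bench and 7.0 mm above the key deck, axes as the meter's; neighbouring keys are 40 to 42 mm apart centre to centre
- key_square_top (a point): centre of the top of the larger square key, 19 x 19 mm, second from the meter's +y side
- key_erase_top (a point): centre of the top of the smallest key, 11 x 11 mm, third from the +y side; not to be pressed
- key_bar_top (a point): centre of the top of the long bar key, 19 (x) x 32 (y) mm, at the meter's -y end of the row
- key_round (a joint): travel of the round key, m: 0 up, 0.004 fully down; like all keys it moves straight down, springs back by itself, yields at 2 N and needs 5 N fully down; counts as pressed from 0.003
- key_square (a joint): travel of the larger square key, m, as the round key
- key_erase (a joint): travel of the smallest key, m, as the round key; must stay up
- key_bar (a joint): travel of the long bar key, m, as the round key
- measuring_head: tilting head in the yoke; origin on its hinge axis (100 mm above the bench, along the meter's y), x to the back, z the outward normal of its flat black face, 84 (x) x 92 (y) mm, 30 mm from the origin. Clamped by friction (0.9 N m) at a slope that varies, 17 to 37 degrees from level: the face looks up and to the meter's front.
- port (a point): centre of the round window (24 mm) in the plane of the head's black face; axes as the head: z outward normal, y level. Round it a dark metal light collar, a ring of 35 mm outer and 26 mm inner diameter, stands 4 mm proud of the face and can be pushed level with it.
- collar (a joint): how far the light collar is pushed in along the face's normal, m: 0 out (4 mm proud), 0.004 level with the black face; spring, 1.5 N to start and 3.5 N when level
- tile: reference tile, loose, about 90 g: white tile 60 (x) x 50 (y) mm in a dark holder, together 8.5 mm thick; origin at the centre of the white face (underside), z towards the grip. Grip on the back: a dark rib 36 mm long (x), 12 mm thick (y), top 37.5 mm from the white face; pinch it across y. Starts white face down in its dock.
- tile_dock: the tile's dock, a shallow cream tray fixed on the bench, flange 84 (x) x 74 (y) mm, rim 74 x 64 x 8.5 mm high with 4.5 mm walls (inside 65 x 55 mm), floor 4.5 mm up; origin at the centre of its underside, yaw as the tile's to within a few degrees
- dropper_1: bystander: dropper bottle, 36 mm wide, 97 mm tall, origin at its foot; leave standing where it is
- dropper_2: bystander: dropper bottle, 36 mm wide, 97 mm tall, origin at its foot; leave standing where it is
- crucible: bystander: porcelain crucible, 44 mm wide, 32 mm tall, origin at its foot; leave where it is
- tape_roll: bystander: roll of cloth tape, 68 mm wide, 24 mm high, origin under its middle; leave where it is
Not all that is in view belongs to the job. Of the things shaped like the tile_dock, the cream one is meant.

How it is judged (in metres and radians):
On the way, in this order (a step that is already met when the one before it is completed fails the run):
1. the round key is pressed down, alone, with the tile still in its dock (value of joint key_round above 0.003 m and value of joint each of key_square, key_bar below 0.001 m and distance of tile from where it was at the start of the episode below 0.02 m).
2. the round key is up again and the larger square key is pressed down (value of joint key_square above 0.003 m and value of joint each of key_round, key_bar below 0.001 m and distance of tile from where it was at the start of the episode below 0.02 m).
3. the larger square key is up again and the bar key is pressed down (value of joint key_bar above 0.003 m and value of joint each of key_round, key_square below 0.001 m and distance of tile from where it was at the start of the episode below 0.02 m).
4. the tile is lifted out of its dock in the fingers, all keys up (height (world z) of tile above 0.04 m and contact force between the fingers and tile above 1 N and contact force between tile and tile_dock below 0.1 N and value of joint key_bar below 0.001 m), for 0.2 s.
At the end, for the whole second after the job is handed in: Tile still gripped by its rib (grasp point under 46 mm from the white face), at rest, white face on the head's face: within 2 deg and 1.5 mm, centre within 10 mm of the window's, collar pushed in over 3 mm, pressed with 2.5 to 25 N; all four keys up (angle between the z axis of tile and the z axis of port, either way round below 0.035 rad and angle between tile's own z axis and vertical below 1 rad and z of tile in the frame of port between -0.002 and 0.0015 m and distance between tile and port below 0.01 m and value of joint collar above 0.003 m and contact force between tile and measuring_head between 2.5 and 25 N and contact force between the fingers and tile above 1 N and z of the grasp point in the frame of tile below 0.046 m and contact force between tile and tile_dock below 0.1 N and linear speed of tile below 0.02 m/s and value of joint each of key_round, key_square, key_erase, key_bar below 0.001 m); the arm keeps its last pose, push and grip.
It fails at once if the smallest key is pressed (value of joint key_erase above 0.002 m).
It fails at once if two keys are down at the same time (value of joint each of key_round, key_square above 0.002 m or value of joint each of key_round, key_bar above 0.002 m or value of joint each of key_square, key_bar above 0.002 m).
It fails at once if the clamped head is turned (its window moves by more than 3 mm) (distance of port from where it was at the start of the episode above 0.003 m).
It fails at once if the tile is pressed on the head with more than 45 N (contact force between tile and measuring_head above 45 N).
It fails at once if another thing on the bench is shifted by more than 25 mm (distance of any of dropper_1, dropper_2, crucible, tape_roll from where it was at the start of the episode above 0.025 m).
It also fails if it takes over 61 s, if anything falls off the work surface, if the arm or the gripper's body presses on something with over 40 N, if the wrist force passes 120 N, or if a joint passes its speed limit or range.

## Working session

There is one attempt and no reset: what is moved stays moved. The work goes in short steps, Python scripts to look and compute and a tool call to move; the robot and the scene stay as the last step left them, time stands still between calls to the robot, and variables do not carry over. Pictures are saved under pics/ and viewed, at most 10 in all, crops included, and the job is handed in when it is done.

Besides the shell and the picture viewer there is one more tool, called after "Emit:" as name(argument=value, ...), one argument or row to a line, values as JSON. move_arm: Moves the arm, as the interface text tells. Its arguments: {"type":"object","properties":{"increments":{"type":"array","items":{"type":"array"}},"grip":{"type":"number"}},"required":["increments"]}

```bash
mkdir -p pics
cat > h.py <<'E'
import numpy as np, cv2
from scipy.spatial.transform import Rotation as R
from workcell import sense, capture, camera_params, finish_job, grip_depth
def cam(name, st=None):
    p=camera_params(name); f=192/np.tan(np.radians(p['vertical_fov'])/2)
    K=np.array([[f,0,p['cx']],[0,f,p['cy']],[0,0,1]]); D=np.array([p['k1'],0,0,0,0])
    if 'rvec' in p:
        Rw=R.from_rotvec(np.ravel(p['rvec'])).as_matrix(); t=np.ravel(p['tvec'])
        return K,D,Rw.T,-Rw.T@t
    T=np.array(p['tool_from_camera']); Rt=R.from_euler('xyz',st['eef_rot'],degrees=True).as_matrix()
    return K,D,Rt@T[:3,:3],Rt@T[:3,3]+np.array(st['tool_pos'])
def ray(c,px):
    K,D,Rc,o=c; u=cv2.undistortPoints(np.array(px,float).reshape(-1,1,2),K,D).reshape(-1,2)
    return np.c_[u,np.ones(len(u))]@Rc.T, o
def onz(c,px,z):
    d,o=ray(c,px); return o+d*((z-o[2])/d[:,2])[:,None]
def cloud(c,dep):
    v,u=np.mgrid[:384,:512]; d,o=ray(c,np.c_[u.ravel(),v.ravel()])
    P=(o+d*dep.reshape(-1,1)).reshape(384,512,3); P[dep==0]=np.nan; return P
def proj(c,P):
    K,D,Rc,o=c; return cv2.projectPoints((np.array(P,float).reshape(-1,3)-o)@Rc,np.zeros(3),np.zeros(3),K,D)[0].reshape(-1,2)
def snap(name):
    st=sense(); im,d=capture(name); return st,im,d,cam(name,st)
E
python3 - <<'E'
from h import *
print(sense(), grip_depth() if callable(grip_depth) else grip_depth)
ims=[]
for n in ('top','side'):
    st,im,d,c=snap(n); np.savez(n+'0.npz',im=im,d=d); cv2.imwrite(f'pics/{n}0.png',cv2.resize(im[:,:,::-1],(800,600)))
    print(n,c[3],c[2][:,2],c[0][0,0],(d>0).mean())
E
```

```text
{'t': 0.0, 'joint_positions': array([-66.20571062,  35.28816983,  -0.72258695,  81.64136735,
         0.46484766,  63.21965627,  -2.31343565]), 'qvel': array([-0.04807023,  0.01654168,  0.05555982, -0.00497088, -0.02611007,
        0.02442827,  0.00114023]), 'effort': array([-2.22420786e-04, -4.69210804e+01,  2.58530667e-01, -1.71037710e+01,
        9.85933497e-03,  9.64973326e-03, -1.20003386e-05]), 'tool_pos': array([277.58177133, 586.9008248 , 230.15013919]), 'eef_rot': array([-1.79853727e+02,  2.93492995e-03,  1.54692619e+02]), 'force': array([-0.31175447, -0.45348531, -0.59136286]), 'moment': array([ 0.02569551,  0.0011581 , -0.01439727]), 'grip_force': 0.0, 'opening': 0.9982004731946859} 18.700000000000003
top [ 282.43891928  -57.58214658 1597.38649279] [ 0.1760862  -0.00560802 -0.98435878] 471.93959209954323 0.9959208170572916
side [-160.25378334 1160.9900342   706.39481692] [ 0.46095344 -0.7907429  -0.4027997 ] 474.5667481766656 0.9958852132161459
```

View pics/top0.png

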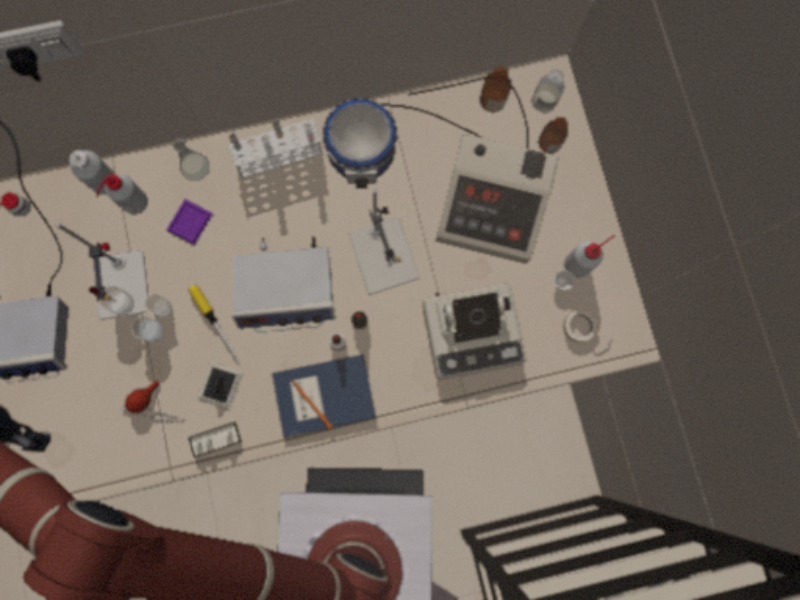

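View pics/side0.png

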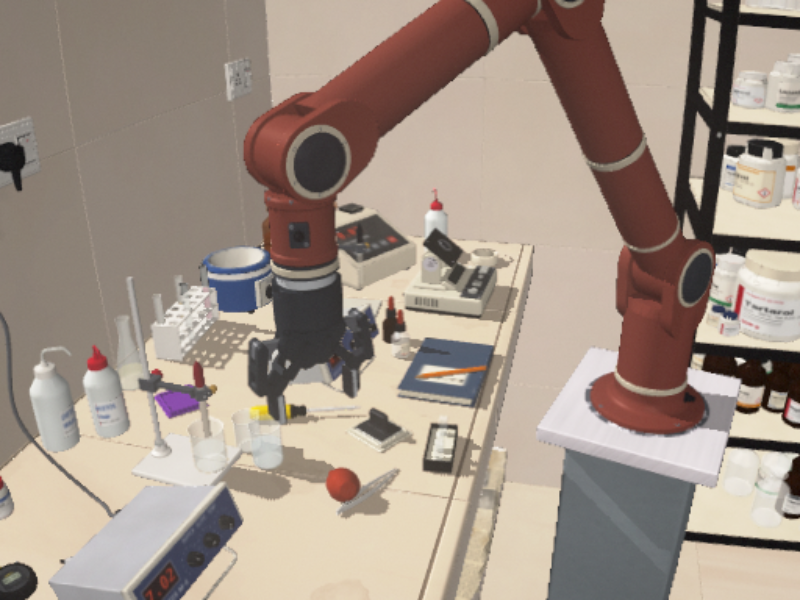

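The top view shows the meter at about (475,330) of the 800x600 picture, with its key row from (448,363) to (510,353). The tile in its cream dock is at (220,385). Candidates for the dock are the cream tray at (220,385) and the black tray with white pieces at (215,440), so I choose the cream one. The crop below checks that choice.

Run:
```python
from h import *
z=np.load('top0.npz'); im=z['im']; d=z['d']; c=cam('top')
a=im[175:250,262:345]; b=im[225:300,110:170]
cv2.imwrite('pics/crop1.png',np.hstack([cv2.resize(x[:,:,::-1],None,fx=5.5,fy=5.5,interpolation=cv2.INTER_CUBIC) for x in (a,b)]))
P=cloud(c,d)
s=512/800
for n,(u,v) in dict(round=(448,363),sq=(467,361),er=(487,356),bar=(510,353),port=(478,315),tile=(220,385),bench=(250,370)).items():
    print(n,P[int(v*s),int(u*s)].round(1))
# head plane
Q=P[int(295*s):int(338*s),int(458*s):int(498*s)].reshape(-1,3); cm=np.nanmedian(Q,0)
Q=Q[np.isfinite(Q).all(1)]
for _ in range(4):
    cm=Q.mean(0); n=np.linalg.svd(Q-cm,full_matrices=False)[2][2]; n*=np.sign(n[2]); r=(Q-cm)@n; Q=Q[abs(r)<max(2,1.5*r.std())]
print('head',cm,n,np.degrees(np.arccos(n[2])),np.degrees(np.arctan2(n[1],n[0])),len(Q),r.std())
```

```text
round [ 426.5 -183.7   57.1]
sq [ 430.5 -222.7   59.3]
er [ 445.6 -266.5   49.5]
bar [ 452.9 -315.2   53.7]
port [ 518.3 -236.4  133. ]
tile [372.  294.1  32.9]
bench [408.6 236.1   2.6]
head [ 518.60477176 -236.6416464   127.49246326] [-0.59040422 -0.14104982  0.79468724] 37.37427565635068 -166.56366783921243 451 2.437283281671786
```

View pics/crop1.png

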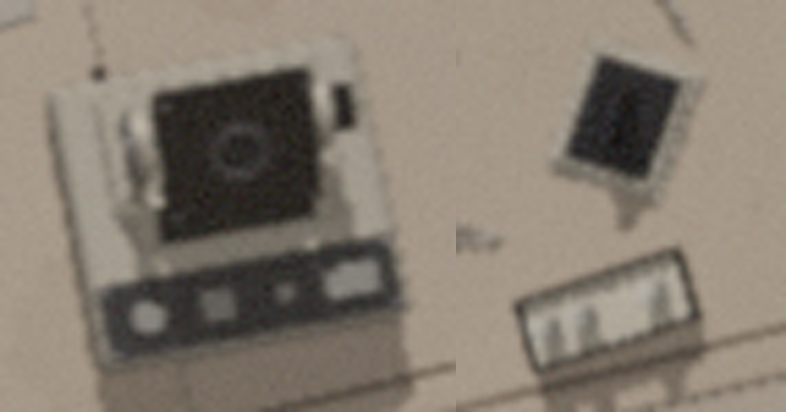

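The crop confirms it. On the meter, left to right, are round (148,318), square (218,305), small (285,292) and bar (353,279), with the ring of the port at (240,152). The dock with the dark holder is at (628,118), and the lower tray with white pieces is a decoy. I'll move above the dock first for a wrist look.

```bash
cat >> h.py <<'E'
def go(p,yaw=None,st=None):
    "tool-frame shift (m) and roll (rad) to world point p, for tool as it stands"
    st=st or sense(); Rt=R.from_euler('xyz',st['eef_rot'],degrees=True).as_matrix()
    dl=Rt.T@(np.array(p,float)-st['tool_pos'])/1000
    x=Rt[:,0]; y=np.degrees(np.arctan2(x[1],x[0]))
    r=0 if yaw is None else -np.radians((yaw-y+180)%360-180)
    print('tool',st['tool_pos'].round(1),st['eef_rot'].round(2),'t',round(st['t'],2),'F',st['force'].round(1),'| shift',dl.round(4),'roll',round(r,4)); return dl,r
E
python3 - <<'E'
from h import *
c=cam('top')
print(onz(c,[[288.9,232.8],[301.6,230.5],[313.8,228.1],[326.2,225.7]],54))
print(onz(c,[[305.6,202.6]],128), onz(c,[[141.3,246.5]],8))
# second view of rib / dock heights
z=np.load('side0.npz');P=cloud(cam('side'),z['d']);s=.64
for u,v in ((376,420),(380,430),(368,432),(352,430)): print(P[int(v*s),int(u*s)].round(1))
go([372,294,250],164)
print(camera_params('wrist')['tool_from_camera'])
E
```

```text
[[ 424.38879035 -193.503861     54.        ]
 [ 432.8870818  -235.05755407   54.        ]
 [ 441.69728403 -275.04780427   54.        ]
 [ 450.54455133 -315.76588597   54.        ]]
[[ 514.00609408 -238.92250073  128.        ]] [[371.84830521 295.27992018   8.        ]]
[371.3 308.2  32.2]
[362.5 309.1  14.3]
[378.5 321.8  13.7]
[411.6 317.7   3.3]
tool [277.6 587.  230.2] [-179.87    0.    154.69] t 0.1 F [ 0.5 -0.4  0.3] | shift [-0.2106 -0.2245 -0.0192] roll -0.1625
[[-1.10241131e-03 -9.53029198e-01 -3.02876431e-01  7.70327063e+01]
 [ 9.99999392e-01 -1.04645559e-03 -3.47032321e-04 -5.62945156e-01]
 [ 1.37851995e-05 -3.02876630e-01  9.53029772e-01 -1.41700769e+02]
 [ 0.00000000e+00  0.00000000e+00  0.00000000e+00  1.00000000e+00]]
```

Emit:
move_arm(
  increments=[
    [[-0.0263,-0.028,-0.0024],0],
    [[-0.0263,-0.028,-0.0024],0],
    [[-0.0263,-0.028,-0.0024],0],
    [[-0.0263,-0.028,-0.0024],0],
    [[-0.0263,-0.028,-0.0024],0],
    [[-0.0263,-0.028,-0.0024],0],
    [[-0.0263,-0.028,-0.0024],0],
    [[-0.0263,-0.028,-0.0024],0],
  ],
)

```text
t: 0.77
tool_pos: [372.3, 293.1, 250.4]
eef_rot: [-180.0, -0.0, 154.7]
force: [1.0, -0.7, 0.6]
opening: 0.998
grip_force: 0.0
```

Emit:
move_arm(
  increments=[
    [[0,0,0],-0.08],
    [[0,0,0],-0.08],
    [[0,0,0],0],
    [[0,0,0],0],
  ],
  grip=0.0,
)

```text
t: 1.1
tool_pos: [372.1, 295.0, 250.3]
eef_rot: [-180.0, -0.0, 163.7]
force: [-0.4, -0.2, -0.6]
opening: 0.453
grip_force: 0.0
```

Run:
```python
from h import *
st,im,d,c=snap('wrist'); np.savez('w1.npz',im=im,d=d,p=st['tool_pos'],r=st['eef_rot'])
cv2.imwrite('pics/w1.png',im[:,:,::-1])
go([424.4,-193.5,150],191.8,st)
print(sense()['joint_positions'].round(1), proj(c,[[372,295,8],[372,295,37]]))
```

```text
tool [372.1 295.  250.3] [-1.7997e+02 -3.0000e-02  1.6375e+02] t 1.1 F [-0.4 -0.2 -0.6] | shift [-0.187  -0.4543  0.1004] roll -0.4896
[-40.2  18.6  -1.2 107.8   0.4  53.6  32.2] [[259.99601733 158.91077807]
 [260.02998557 163.49263493]]
```

View pics/w1.png

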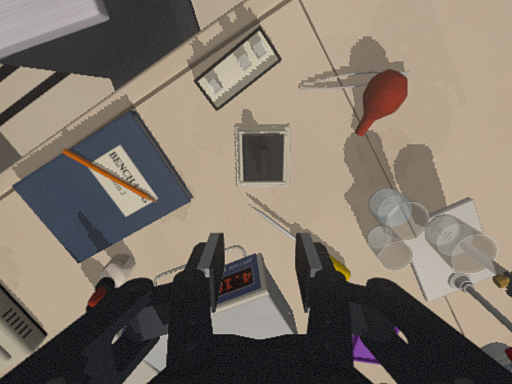

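The wrist view shows the dock at (263,155), nearly square to the tool. I'll go on to the keys.

Emit:
move_arm(
  increments=[
    [[-0.02,-0.0248,0],0],
    [[-0.02,-0.0248,0],0],
    [[-0.02,-0.0248,0],0],
    [[-0.02,-0.0248,0],0],
    [[-0.02,-0.0248,0],0],
    [[-0.02,-0.0248,0],0],
    [[-0.02,-0.0248,0],0],
    [[-0.02,-0.0248,0],0],
  ],
)

```text
t: 1.82
tool_pos: [471.2, 59.3, 250.4]
eef_rot: [-180.0, -0.0, 163.9]
force: [0.5, -0.6, -0.5]
opening: 0.003
grip_force: 0.0
```

Emit:
move_arm(
  increments=[
    [[-0.0034,-0.032,0.0125],0],
    [[-0.0034,-0.032,0.0125],0],
    [[-0.0034,-0.032,0.0125],0],
    [[-0.0034,-0.032,0.0125],0],
    [[-0.0034,-0.032,0.0125],0],
    [[-0.0034,-0.032,0.0125],0],
    [[-0.0034,-0.032,0.0125],0],
    [[-0.0034,-0.032,0.0125],0],
  ],
)

```text
t: 2.48
tool_pos: [425.9, -194.2, 149.8]
eef_rot: [-180.0, 0.0, 163.9]
force: [0.5, 0.1, 0.7]
opening: 0.003
grip_force: 0.0
```

Emit:
move_arm(
  increments=[
    [[0,0,0],-0.098],
    [[0,0,0],-0.098],
    [[0,0,0],-0.098],
    [[0,0,0],-0.098],
    [[0,0,0],-0.098],
    [[0,0,0],0],
    [[0,0,0],0],
  ],
)

```text
t: 3.07
tool_pos: [426.1, -193.1, 150.3]
eef_rot: [180.0, -0.0, -168.2]
force: [0.1, 0.9, -0.0]
opening: -0.001
grip_force: 0.0
```

Run:
```python
from h import *
st,im,d,c=snap('wrist'); np.savez('w2.npz',im=im,d=d,p=st['tool_pos'],r=st['eef_rot'])
cv2.imwrite('pics/w2.png',im[:,:,::-1])
go([424.4,-193.5,62],191.8,st)
print(sense()['joint_positions'].round(1), sense()['opening'])
print(proj(c,[[ 424.4,-193.5,54],[432.9,-235,54],[441.7,-275,54],[450.5,-315.8,54],[514,-239,128]]).round(1))
# tile from w1
z=np.load('w1.npz'); P=cloud(cam('wrist',dict(tool_pos=z['p'],eef_rot=z['r'])),z['d']); Q=P[120:195,230:295].reshape(-1,3)
for lo,hi in ((28,60),(10,18)):
    q=Q[(Q[:,2]>lo)&(Q[:,2]<hi)]; b=cv2.minAreaRect(q[:,:2].astype(np.float32)); print(len(q),np.median(q,0),b)
```

```text
tool [ 426.1 -193.1  150.3] [ 1.7998e+02 -1.0000e-02 -1.6821e+02] t 3.07 F [ 0.1  0.9 -0. ] | shift [ 0.0017 -0.0001  0.0883] roll -0.0002
[ 23.1  25.8  -1.9 116.4   1.4  37.8 122.1] -0.0007397434007352501
[[260.2 190.8]
 [211.2 190.7]
 [163.9 191.2]
 [115.7 191.6]
 [171.2 329.1]]
307 [369.28798044 299.55775947  40.28079318] ((370.6766052246094, 299.17645263671875), (12.585295677185059, 36.02418518066406), 73.6988296508789)
1325 [367.71757395 301.2767828   12.12762438] ((370.4870910644531, 298.9319152832031), (49.17390823364258, 59.72145462036133), 74.94673919677734)
```

View pics/w2.png

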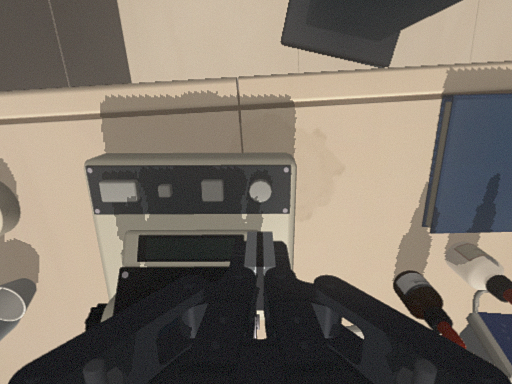

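The keys lie at (260,190), (212,189), (165,190) and (118,190) in the wrist view, matching the map to about 1 mm. I'll press the round key.

Emit:
move_arm(
  increments=[
    [[0.0017,0,0.03],0],
    [[0,0,0.03],0],
    [[0,0,0.025],0],
    [[0,0,0.006],0],
    [[0,0,0.006],0],
    [[0,0,0.002],0],
    [[0,0,0.001],0],
    [[0,0,0],0],
  ],
)

```text
t: 3.78
tool_pos: [423.9, -193.4, 51.4]
eef_rot: [180.0, -0.0, -168.1]
force: [-2.1, 1.4, 4.2]
opening: -0.004
grip_force: 2.0
```

Emit:
move_arm(
  increments=[
    [[0,0,0.0015],0],
    [[0,0,0],0],
  ],
)

```text
t: 3.95
tool_pos: [424.2, -193.7, 50.1]
eef_rot: [-180.0, 0.0, -168.1]
force: [-3.7, 1.2, 5.6]
opening: -0.0
grip_force: 3.2
```

Emit:
move_arm(
  increments=[
    [[0,0,0.001],0],
    [[0,0,0],0],
    [[0,0,-0.012],0],
    [[0,0,-0.012],0],
    [[0,-0.0212,0],0],
    [[0,-0.0212,0],0],
    [[0,0,0],0],
  ],
)

```text
t: 4.53
tool_pos: [435.5, -241.4, 73.4]
eef_rot: [-179.5, 0.3, -168.4]
force: [0.3, -0.4, 0.3]
opening: -0.002
grip_force: 0.0
```

Run:
```python
from h import *
go([432.9,-235,48.5],191.8)
```

```text
tool [ 435.5 -241.4   73.4] [-179.53    0.33 -168.4 ] t 4.53 F [ 0.3 -0.4  0.3] | shift [0.0014 0.007  0.0249] roll -0.0035
```

Emit:
move_arm(
  increments=[
    [[0,0,0],0],
    [[0,0,0],0],
  ],
)

```text
t: 4.7
tool_pos: [433.3, -235.1, 72.3]
eef_rot: [-180.0, 0.1, -168.1]
force: [-1.3, 0.5, -0.4]
opening: 0.002
grip_force: 0.0
```

Settled on the square key. I'll press it, release, and move to the bar, crossing well above the small key.

Emit:
move_arm(
  increments=[
    [[0,0,0.01],0],
    [[0,0,0.008],0],
    [[0,0,0.003],0],
    [[0,0,0.002],0],
    [[0,0,0.001],0],
    [[0,0,0.0005],0],
    [[0,0,0],0],
    [[0,0,0],0],
  ],
)

```text
t: 5.37
tool_pos: [433.1, -234.4, 49.8]
eef_rot: [-180.0, 0.0, -168.0]
force: [-4.2, 2.6, 25.6]
opening: -0.004
grip_force: 12.3
```

Emit:
move_arm(
  increments=[
    [[0,0,-0.013],0],
    [[0,0,-0.013],0],
    [[0,-0.02,0],0],
    [[0,-0.025,0],0],
    [[0,-0.025,0],0],
    [[0,-0.0126,0],0],
    [[0,0,0],0],
    [[0,0,0],0],
  ],
)

```text
t: 6.03
tool_pos: [449.3, -315.4, 72.6]
eef_rot: [179.9, -0.1, -168.1]
force: [0.6, 0.8, -0.5]
opening: -0.002
grip_force: 0.0
```

Run:
```python
from h import *
go([450.5,-315.8,48.5],191.8)
```

```text
tool [ 449.3 -315.4   72.6] [ 1.7989e+02 -8.0000e-02 -1.6811e+02] t 6.03 F [ 0.6  0.8 -0.5] | shift [-0.0012 -0.0007  0.0241] roll 0.0016
```

Emit:
move_arm(
  increments=[
    [[0,0,0.01],0],
    [[0,0,0.008],0],
    [[0,0,0.003],0],
    [[0,0,0.002],0],
    [[0,0,0.001],0],
    [[0,0,0.0002],0],
    [[0,0,0],0],
    [[0,0,0],0],
  ],
)

```text
t: 6.7
tool_pos: [449.7, -313.9, 50.1]
eef_rot: [179.8, -0.1, -168.0]
force: [-1.5, 3.2, 9.4]
opening: 0.004
grip_force: 4.6
```

Emit:
move_arm(
  increments=[
    [[0,0,-0.02],0],
    [[0,0,-0.03],0],
    [[0,0,-0.04],0],
    [[0,0,-0.04],0],
    [[0,0,-0.04],0],
    [[0,0,-0.03],0],
  ],
  grip=0.06,
)

```text
t: 7.2
tool_pos: [450.5, -315.9, 252.5]
eef_rot: [-179.9, 0.1, -168.0]
force: [0.9, -0.1, -0.1]
opening: 0.706
grip_force: 0.0
```

Run:
```python
from h import *
st,im,d,c=snap('wrist'); np.savez('w3.npz',im=im,d=d,p=st['tool_pos'],r=st['eef_rot'])
cv2.imwrite('pics/w3.png',im[:,:,::-1])
go([560,60,250],None,st)
print(sense()['joint_positions'].round(1))
print(proj(c,[[514,-239,128]]))
P=cloud(c,d); Q=P.reshape(-1,3); g=im.max(2).ravel()
# head local: points within 45mm of port horizontally, dark, z 95..165
m=(np.hypot(Q[:,0]-514,Q[:,1]+239)<40)&(Q[:,2]>100)&(Q[:,2]<165)
Q=Q[m]; print(len(Q))
for _ in range(6):
    cm=Q.mean(0); n=np.linalg.svd(Q-cm,full_matrices=False)[2][2]; n*=np.sign(n[2]); r=(Q-cm)@n; Q=Q[abs(r)<max(1.5,2*r.std())]
print(cm,n,np.degrees(np.arccos(n[2])),np.degrees(np.arctan2(-n[1],-n[0])),len(Q),r.std())
```

```text
tool [ 450.5 -315.9  252.5] [-1.7987e+02  1.2000e-01 -1.6803e+02] t 7.2 F [ 0.9 -0.1 -0.1] | shift [-0.1851  0.345   0.0021] roll 0
[ 35.3  24.7  -3.8  96.2   1.9  58.3 132.9]
[[320.17106464 255.36350255]]
3199
[ 513.34298087 -247.72986593  120.1324875 ] [-0.57964746 -0.12282209  0.80555792] 36.33582912969016 11.963510756475303 2890 0.6564481149786907
```

View pics/w3.png

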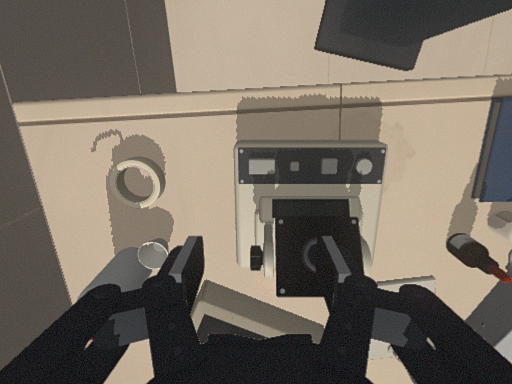

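The wrist view shows the head face centred near (317,257), with the ring partly behind the finger. The plane fit gives a slope of 36.3° at azimuth 12.0°. I'll go to the tile now.

Emit:
move_arm(
  increments=[
    [[-0.0098,0.0364,0],0],
    [[-0.0098,0.0364,0],0],
    [[-0.0098,0.0364,0],0],
    [[-0.0098,0.0364,0],0],
    [[-0.0098,0.0364,0],0],
    [[-0.0098,0.0364,0],0],
    [[-0.0098,0.0364,0],0],
    [[-0.0098,0.0364,0],0],
  ],
)

```text
t: 7.92
tool_pos: [465.6, -12.9, 248.7]
eef_rot: [180.0, -0.1, -168.0]
force: [0.6, 0.7, -0.4]
opening: 0.704
grip_force: 0.0
```

Emit:
move_arm(
  increments=[
    [[-0.0098,0.0364,0],0],
    [[-0.0098,0.0364,0],0],
    [[0,0,0],0.0983],
    [[0,0,0],0.0983],
    [[0,0,0],0.0983],
    [[0,0,0],0.0983],
    [[0,0,0],0.0983],
    [[0,0,0],0],
  ],
)

```text
t: 8.58
tool_pos: [469.9, 60.7, 248.6]
eef_rot: [-179.9, -0.1, 163.7]
force: [-0.2, 0.3, -0.8]
opening: 0.698
grip_force: 0.0
```

Emit:
move_arm(
  increments=[
    [[0.0203,0.0252,0.0125],0],
    [[0.0203,0.0252,0.0125],0],
    [[0.0203,0.0252,0.0125],0],
    [[0.0203,0.0252,0.0125],0],
    [[0.0203,0.0252,0.0125],0],
    [[0.0203,0.0252,0.0125],0],
    [[0.0203,0.0252,0.0125],0],
    [[0.0203,0.0252,0.0125],0],
  ],
)

```text
t: 9.25
tool_pos: [369.9, 300.5, 148.4]
eef_rot: [-180.0, -0.0, 163.9]
force: [1.3, 0.3, -1.0]
opening: 0.703
grip_force: 0.0
```

Emit:
move_arm(
  increments=[
    [[0,0,0],0],
    [[0,0,0],0],
    [[0,0,0],0],
  ],
)

```text
t: 9.5
tool_pos: [370.9, 298.7, 149.0]
eef_rot: [-179.9, -0.0, 163.9]
force: [0.5, -0.3, 0.5]
opening: 0.7
grip_force: 0.0
```

Run:
```python
from h import *
st,im,d,c=snap('wrist'); np.savez('w4.npz',im=im,d=d,p=st['tool_pos'],r=st['eef_rot'])
cv2.imwrite('pics/w4.png',im[:,:,::-1])
Q=cloud(c,d).reshape(-1,3); Q=Q[np.hypot(Q[:,0]-370.6,Q[:,1]-299)<45]
for lo,hi in ((30,50),(9.5,18)):
    q=Q[(Q[:,2]>lo)&(Q[:,2]<hi)]; b=cv2.minAreaRect(q[:,:2].astype(np.float32)); print(len(q),np.median(q,0),b)
go([370.6,299.2,22],163.7,st); print(proj(c,[370.6,299.2,42]))
# port from top ray on head plane
n=np.array([-.5796,-.1228,.8056]); p0=np.array([513.34,-247.73,120.13])
dd,o=ray(cam('top'),[[305.6,202.6]]); print('port top',o+dd[0]*((p0-o)@n/(dd[0]@n)))
z=np.load('w3.npz'); c3=cam('wrist',dict(tool_pos=z['p'],eef_rot=z['r'])); dd,o=ray(c3,[[317,257]]); print('port w3',o+dd[0]*((p0-o)@n/(dd[0]@n)))
```

```text
545 [369.28534845 299.76922115  40.3304751 ] ((370.57659912109375, 299.3512268066406), (12.953261375427246, 34.87782287597656), 74.07594299316406)
2289 [366.45388561 302.36812852  12.11507414] ((371.5454406738281, 301.33282470703125), (54.234378814697266, 59.803897857666016), 74.41370391845703)
tool [370.9 298.7 149. ] [-1.7992e+02 -1.0000e-02  1.6386e+02] t 9.5 F [ 0.5 -0.3  0.5] | shift [0.0005 0.0006 0.127 ] roll 0.0029
[[260.85368776 188.13298244]]
port top [ 514.8769056  -239.6044336   122.47435208]
port w3 [ 518.51123291 -240.49739191  124.95300257]
```

View pics/w4.png

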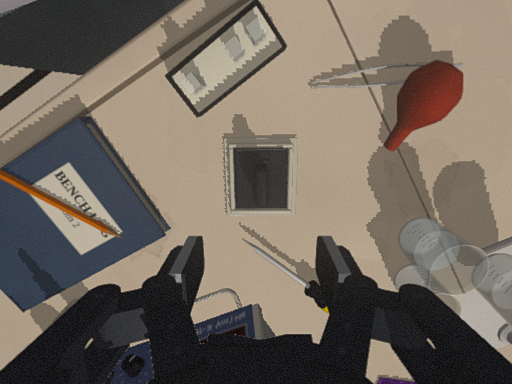

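The rib stands upright at (262,185), centred between the fingers and square to them. I'll descend and grip.

Emit:
move_arm(
  increments=[
    [[0,0,0.04],0],
    [[0,0,0.04],0],
    [[0,0,0.03],0],
    [[0,0,0.015],0],
    [[0,0,0.001],0],
    [[0,0,0],0],
    [[0,0,0],0],
  ],
)

```text
t: 10.13
tool_pos: [372.3, 299.1, 24.5]
eef_rot: [179.9, 0.1, 163.7]
force: [-0.3, 0.1, -0.4]
opening: 0.707
grip_force: 0.0
```

Emit:
move_arm(
  increments=[
    [[0,0,0],0],
    [[0,0,0],0],
    [[0,0,0],0],
    [[0,0,0],0],
    [[0,0,0],0],
    [[0,0,0],0],
    [[0,0,0],0],
    [[0,0,0],0],
  ],
  grip=0.0,
)

```text
t: 10.8
tool_pos: [371.4, 299.6, 24.2]
eef_rot: [179.9, 0.1, 163.8]
force: [-1.2, -0.6, 6.7]
opening: 0.123
grip_force: 61.0
```

Emit:
move_arm(
  increments=[
    [[0,0,-0.01],0],
    [[0,0,-0.02],0],
    [[0,0,-0.03],0],
    [[0,0,-0.03],0],
    [[0,0,0],0],
    [[0,0,0],0],
    [[0,0,0],0],
  ],
)

```text
t: 11.38
tool_pos: [370.6, 298.8, 113.3]
eef_rot: [-180.0, -0.0, 163.8]
force: [0.4, 0.0, -1.1]
opening: 0.125
grip_force: 60.0
```

Gripped and lifted, with the grasp point about 39 mm from the face. The moves take only shifts and roll, so I'll test near the top of the reach whether the wrist limit makes the tool lean outward.

Emit:
move_arm(
  increments=[
    [[-0.0133,-0.0103,-0.0312],0],
    [[-0.0133,-0.0103,-0.0312],0],
    [[-0.0133,-0.0103,-0.0312],0],
    [[-0.0133,-0.0103,-0.0312],0],
    [[-0.0133,-0.0103,-0.0312],0],
    [[-0.0133,-0.0103,-0.0312],0],
    [[-0.0133,-0.0103,-0.0312],0],
    [[-0.0133,-0.0103,-0.0312],0],
  ],
)

```text
t: 12.05
tool_pos: [449.6, 189.2, 362.7]
eef_rot: [-179.8, -0.2, 163.8]
force: [1.2, -0.3, -2.2]
opening: 0.122
grip_force: 60.0
```

Emit:
move_arm(
  increments=[
    [[-0.0133,-0.0103,-0.0312],0],
    [[-0.0133,-0.0103,-0.0312],0],
    [[-0.0133,-0.0103,-0.0312],0],
    [[-0.0133,-0.0103,-0.0312],0],
    [[-0.0133,-0.0103,-0.0312],0],
    [[-0.0133,-0.0103,-0.0312],0],
  ],
)

```text
t: 12.55
tool_pos: [509.6, 108.1, 549.7]
eef_rot: [-179.9, -0.2, 163.8]
force: [0.7, 0.3, -0.6]
opening: 0.124
grip_force: 60.0
```

Emit:
move_arm(
  increments=[
    [[0,0,0],-0.0984],
    [[0,0,0],-0.0984],
    [[0,0,0],-0.0984],
    [[0,0,0],-0.0984],
    [[0,0,0],-0.0984],
    [[0,0,0],0],
  ],
)

```text
t: 13.05
tool_pos: [509.7, 108.8, 547.9]
eef_rot: [-180.0, -0.3, -167.9]
force: [-0.8, 0.3, -1.4]
opening: 0.124
grip_force: 60.0
```

Run:
```python
from h import *
s=sense(); print(s['t'],s['tool_pos'],s['eef_rot'],s['joint_positions'].round(2),s['grip_force'])
```

```text
13.05 [509.71448216 108.76654561 547.94583126] [-179.99511905   -0.27127216 -167.94475722] [-10.03  16.7   -7.01  62.32   2.03 101.36  85.7 ] 59.98118698596954
```

Emit:
move_arm(
  increments=[
    [[0,0,-0.015],0],
    [[0,0,-0.015],0],
    [[0,0,-0.015],0],
    [[0,0,-0.015],0],
    [[0,0,-0.015],0],
    [[0,0,-0.015],0],
    [[0,0,-0.015],0],
    [[0,0,-0.015],0],
  ],
)

```text
t: 13.72
tool_pos: [499.7, 106.9, 634.6]
eef_rot: [-180.0, 1.8, -168.2]
force: [-0.8, -0.2, -0.7]
opening: 0.122
grip_force: 60.0
```

Run:
```python
from h import *
s=sense(); print(s['t'],s['tool_pos'],s['eef_rot'],s['joint_positions'].round(2),s['grip_force'])
```

```text
13.7167 [499.74047173 106.8992959  634.55326084] [-179.98014328    1.80868978 -168.15462665] [-19.49  17.45   9.    47.36  -2.94 113.55  89.69] 60.00855624675751
```

The tool leans outward (1.8°) once the wrist is at its limit, exactly about the wanted axis. I'll continue.

Emit:
move_arm(
  increments=[
    [[0,0,-0.03],0],
    [[0,0,-0.03],0],
    [[0,0,-0.03],0],
    [[0,0,-0.03],0],
    [[0,0,-0.03],0],
    [[0,0,-0.03],0],
    [[0,0,-0.03],0],
    [[0,0,-0.03],0],
  ],
)

```text
t: 14.38
tool_pos: [441.2, 94.0, 714.9]
eef_rot: [179.9, 11.7, -168.1]
force: [-0.1, 0.1, 0.0]
opening: 0.121
grip_force: 60.0
```

Run:
```python
from h import *
s=sense(); print(s['t'],s['tool_pos'],s['eef_rot'],s['joint_positions'].round(2),s['grip_force'])
```

```text
14.3833 [441.23607614  93.96622532 714.88540015] [ 179.94121464   11.69172416 -168.06982789] [-25.98   8.89  15.69  46.15  -2.95 113.56  89.77] 59.997947216033936
```

Emit:
move_arm(
  increments=[
    [[-0.02,0,-0.025],0],
    [[-0.02,0,-0.025],0],
    [[-0.02,0,-0.025],0],
    [[-0.02,0,-0.025],0],
    [[-0.02,0,-0.025],0],
    [[-0.02,0,-0.025],0],
    [[-0.02,0,-0.025],0],
    [[-0.02,0,-0.025],0],
  ],
)

```text
t: 15.05
tool_pos: [502.0, 107.0, 772.5]
eef_rot: [179.9, 22.3, -168.1]
force: [-0.1, 0.2, -0.9]
opening: 0.122
grip_force: 60.0
```

Run:
```python
from h import *
s=sense(); print(s['t'],s['tool_pos'],s['eef_rot'],s['joint_positions'].round(2),s['grip_force'])
```

```text
15.05 [501.9657431  106.95665592 772.51576523] [ 179.94639189   22.25680303 -168.0604562 ] [-20.78  14.55  12.13  29.85  -4.32 113.57  89.82] 60.00357627868652
```

Emit:
move_arm(
  increments=[
    [[-0.005,0,-0.03],0],
    [[-0.005,0,-0.03],0],
    [[-0.005,0,-0.03],0],
    [[-0.005,0,-0.03],0],
    [[-0.005,0,-0.03],0],
    [[-0.005,0,-0.03],0],
    [[-0.005,0,-0.03],0],
    [[-0.005,0,-0.03],0],
  ],
)

```text
t: 15.72
tool_pos: [409.1, 85.7, 849.1]
eef_rot: [179.8, 31.6, -168.2]
force: [0.9, 1.2, 0.3]
opening: 0.125
grip_force: 60.0
```

Run:
```python
from h import *
s=sense(); print(s['t'],s['tool_pos'],s['eef_rot'],s['joint_positions'].round(2),s['grip_force'])
```

```text
15.7167 [409.06746922  85.70476924 849.11921469] [ 179.79475987   31.5568397  -168.15272884] [-35.65   4.63  26.37  30.66  -3.56 113.59  89.63] 60.01437485218048
```

Emit:
move_arm(
  increments=[
    [[-0.015,0,-0.028],0],
    [[-0.015,0,-0.028],0],
    [[-0.015,0,-0.028],0],
    [[0,0,0],0],
  ],
)

```text
t: 16.05
tool_pos: [396.9, 82.4, 876.7]
eef_rot: [179.7, 35.7, -168.2]
force: [-0.6, -1.0, -0.5]
opening: 0.121
grip_force: 60.0
```

Run:
```python
from h import *
s=sense(); print(s['t'],s['tool_pos'],s['eef_rot'],s['joint_positions'].round(2),s['grip_force'])
```

```text
16.05 [396.8557172   82.43079451 876.69986879] [ 179.71801419   35.71248626 -168.18328703] [-40.19   3.73  31.32  27.43  -3.87 113.61  89.67] 60.03013014793396
```

Emit:
move_arm(
  increments=[
    [[-0.007,0,-0.013],0],
    [[0,0,0],0],
  ],
)

```text
t: 16.22
tool_pos: [396.8, 83.4, 878.2]
eef_rot: [179.8, 36.0, -168.1]
force: [-0.5, 0.8, -0.8]
opening: 0.125
grip_force: 60.0
```

Run:
```python
from h import *
s=sense(); print(s['t'],s['tool_pos'],s['eef_rot'],s['joint_positions'].round(2),s['grip_force'])
Rt=R.from_euler('xyz',s['eef_rot'],degrees=True).as_matrix(); print(Rt)
# geometry of wrist shots of head again: fit plane w2+w3 with ring-free mask
n=np.array([-.5796,-.1228,.8056])
print('misalign',np.degrees(np.arccos(-Rt[:,2]@n)))
port=np.array([517,-240,124.]); gz=57.4-0  # tcp above face: 24.2-4.5
tcp=port+n*(19.7+60); go(tcp)
go([396,82,500])
```

```text
16.2167 [396.78162128  83.41269635 878.18716054] [ 179.80964155   35.96440153 -168.12240243] [-40.85   3.77  31.9   27.2   -3.8  113.57  89.63] 60.02575635910034
[[-0.79205279 -0.20772984  0.57402151]
 [-0.16658829  0.97818254  0.12412598]
 [-0.58728249  0.00268907 -0.80937757]]
misalign 0.36140853758406594
tool [396.8  83.4 878.2] [ 179.81   35.96 -168.12] t 16.22 F [-0.5  0.8 -0.8] | shift [ 0.4021 -0.3432  0.5596] roll 0
tool [396.8  83.4 878.2] [ 179.81   35.96 -168.12] t 16.22 F [-0.5  0.8 -0.8] | shift [ 0.223  -0.0022  0.3055] roll 0
```

Tool tilt is within 0.4° of the face normal. Descending towards the head.

Emit:
move_arm(
  increments=[
    [[0.02,-0.017,0.028],0],
    [[0.02,-0.017,0.028],0],
    [[0.02,-0.017,0.028],0],
    [[0.02,-0.017,0.028],0],
    [[0.02,-0.017,0.028],0],
    [[0.02,-0.017,0.028],0],
    [[0.02,-0.017,0.028],0],
    [[0.02,-0.017,0.028],0],
  ],
)

```text
t: 16.88
tool_pos: [424.4, -42.2, 613.5]
eef_rot: [179.5, 35.8, -168.5]
force: [0.6, 0.1, -0.7]
opening: 0.124
grip_force: 60.1
```

```bash
cat > s.py <<'E'
from h import *
s=sense(); print(s['joint_positions'].round(2),s['grip_force'],s['opening'])
Rt=R.from_euler('xyz',s['eef_rot'],degrees=True).as_matrix()
n=np.array([-.5796,-.1228,.8056]); print('misalign',np.degrees(np.arccos(-Rt[:,2]@n)))
go(np.array([517,-240,124.])+n*(19.7+60),192)
E
python3 s.py
```

```text
[-40.39 -16.74  33.05  91.47   5.47  66.91  95.6 ] 60.06264925003052 0.12376673527909189
misalign 0.5732912102971743
tool [424.4 -42.2 613.5] [ 179.48   35.79 -168.49] t 16.88 F [ 0.6  0.1 -0.7] | shift [ 0.2455 -0.2158  0.3454] roll -0.0086
```

Emit:
move_arm(
  increments=[
    [[0.0108,-0.0182,0.0292],0],
    [[0.0108,-0.0182,0.0292],0],
    [[0.0108,-0.0182,0.0292],0],
    [[0.0108,-0.0182,0.0292],0],
    [[0.0108,-0.0182,0.0292],0],
    [[0,0,0],0],
  ],
)

```text
t: 17.38
tool_pos: [480.3, -127.3, 458.9]
eef_rot: [179.3, 35.1, -169.4]
force: [-1.4, -0.9, -1.5]
opening: 0.124
grip_force: 60.0
```

```bash
python3 s.py
```

```text
[-55.11 -10.17  68.4  107.38  -8.39  45.04 120.77] 59.985392689704895 0.12429804578695633
misalign 1.2189447994528049
tool [ 480.3 -127.3  458.9] [ 179.33   35.1  -169.38] t 17.38 F [-1.4 -0.9 -1.5] | shift [ 0.1818 -0.121   0.2017] roll -0.0241
```

Emit:
move_arm(
  increments=[
    [[0.018,-0.012,0.02],0],
    [[0.018,-0.012,0.02],0],
    [[0.018,-0.012,0.02],0],
    [[0.018,-0.012,0.02],0],
    [[0,0,0],0],
  ],
)

```text
t: 17.8
tool_pos: [473.6, -146.4, 391.8]
eef_rot: [179.1, 34.0, -168.4]
force: [-1.1, 0.4, -0.6]
opening: 0.122
grip_force: 60.2
```

```bash
python3 s.py
```

```text
[-41.22   4.14  74.68 114.32 -39.77  46.37 157.87] 60.206379890441895 0.12180078112030623
misalign 2.418359871182175
tool [ 473.6 -146.4  391.8] [ 179.1    34.   -168.44] t 17.8 F [-1.1  0.4 -0.6] | shift [ 0.1333 -0.1031  0.1541] roll -0.0077
```

Joints 3 and 7 are approaching their limits and the tilt is being traded away. I'll model the kinematics to find a comfortable roll and path; the tile's roll about the normal is free.

```bash
cat > kin.py <<'E'
from h import *
from scipy.optimize import least_squares
import itertools
D=[([-66.206,35.288,-.7226,81.641,.4648,63.22,-2.313],[277.58,586.9,230.15],[-179.85,0,154.69]),
([-40.2,18.6,-1.2,107.8,.4,53.6,32.2],[372.1,295,250.3],[-179.97,-.03,163.75]),
([23.1,25.8,-1.9,116.4,1.4,37.8,122.1],[426.1,-193.1,150.3],[179.98,-.01,-168.21]),
([35.3,24.7,-3.8,96.2,1.9,58.3,132.9],[450.5,-315.9,252.5],[-179.87,.12,-168.03]),
([-40.85,3.77,31.9,27.2,-3.8,113.57,89.63],[396.78,83.41,878.19],[179.81,35.96,-168.12]),
([-55.11,-10.17,68.4,107.38,-8.39,45.04,120.77],[480.3,-127.3,458.9],[179.33,35.1,-169.38]),
([-41.22,4.14,74.68,114.32,-39.77,46.37,157.87],[473.6,-146.4,391.8],[179.1,34,-168.44])]
SG=[-1,1,-1,1,-1,1,-1]
def fk(q,k,sg=SG):
    h,a,b,L,e,off=k; q=np.radians(q)*sg; X=np.eye(3); p=np.array([0,0,h])
    ax='zyzyzyz'; tr=[(0,0,0),(0,0,0),(e,0,a),(-e,0,0),(0,0,b),(0,0,0),(0,0,L)]
    for i in range(7):
        X=X@R.from_euler(ax[i],q[i]).as_matrix()
        p=p+X@np.array(tr[i])
    return p,X@R.from_euler('z',off).as_matrix()
def res(k,sg): return np.concatenate([np.r_[fk(q,k,sg)[0]-p, 300*(fk(q,k,sg)[1]-R.from_euler('xyz',r,degrees=True).as_matrix()).ravel()] for q,p,r in D])
def fit():
    best=None
    for s3,s5,s7 in itertools.product((1,-1),repeat=3):
      for o in (0,np.pi/2,np.pi,-np.pi/2):
        sg=[-1,1,s3,1,s5,1,s7]; r=least_squares(res,[300,550,370,350,0,o],args=(sg,))
        if best is None or r.cost<best[0]: best=(r.cost,sg,r.x,np.abs(r.fun).max())
    return best
if __name__=='__main__': print(fit())
E
python3 kin.py
```

```text
(np.float64(1446.5925333568891), [-1, 1, -1, 1, -1, 1, -1], array([267.51735206, 529.57006928, 376.61650622, 300.14237482,
         4.22350777,  -4.71210307]), np.float64(21.186648760571018))
```

```bash
cat > plan.py <<'E'
from kin import *
k=[267.517,529.57,376.617,300.142,4.2235,-4.7121]
lo=np.array([-178.69,-17.37,-77.05,15.02,-78.02,.78,-162.83]);hi=np.array([178.69,117.87,75.6,138.74,258.01,113.62,162.83])
n=np.array([-.5796,-.1228,.8056]); port=np.array([517,-240,124.])
B=R.from_euler('xyz',[180,36.3,-168],degrees=True).as_matrix()
def ik(p,Rt,q0,w=0):
    f=lambda q: np.r_[(fk(q,k)[0]-p)/5,60*(fk(q,k)[1]-Rt).ravel(), w*(q-(lo+hi)/2)/(hi-lo)]
    return least_squares(f,np.clip(q0,lo+.5,hi-.5),bounds=(lo,hi))
if __name__=='__main__':
    rng=np.random.default_rng(0); cur=np.array(sense()['joint_positions'])
    tgt=port+n*25
    for roll in (0,45,90,135,180,-45,-90):
        Rt=B@R.from_euler('z',roll,degrees=True).as_matrix(); S=[]
        for i in range(14):
            q0=cur if i==0 else rng.uniform(lo,hi)
            r=ik(tgt,Rt,q0,.3); q=r.x
            if np.linalg.norm(fk(q,k)[0]-tgt)<6: S.append((np.min(np.minimum(q-lo,hi-q)),q.round(0)))
        S.sort(key=lambda s:-s[0]); u=[]
        for s in S:
            if all(np.abs(s[1]-v[1]).max()>25 for v in u): u.append(s)
        for s in u[:3]: print(roll,round(s[0],1),s[1])
E
python3 plan.py
```

```text
0 6.5 [ 84.  51. -71. 125.  86.  21.  58.]
0 0.0 [  64.   34.  -33.  125.  -78.   10. -143.]
0 0.0 [  72.   38.  -46.  126.  258.    1. -118.]
45 7.4 [ 84.  50. -70. 125.  85.  20.  13.]
45 0.0 [  72.   38.  -46.  126.  258.    1. -163.]
90 8.6 [ 83.  49. -68. 125.  85.  19. -31.]
90 0.0 [ 64.  34. -33. 125. -78.  10. 127.]
90 0.0 [ 72.  38. -46. 126. 258.   1. 152.]
135 10.6 [ 82.  48. -66. 125.  84.  17. -76.]
135 2.5 [ 75.  39. -51. 125.  49.   3. -43.]
135 0.0 [ 72.  38. -46. 126. 258.   1. 107.]
180 1.6 [ 74.  39. -49. 125.  20.   2. -60.]
180 0.0 [ 72.  38. -46. 126. 258.   1.  62.]
180 0.0 [ 64.  34. -33. 125. -78.  10.  37.]
-45 5.8 [ 84.  51. -71. 125.  86.  22. 103.]
-45 0.0 [ 64.  34. -33. 125. -78.  10. -98.]
-45 0.0 [ 72.  38. -46. 126. 258.   1. -73.]
-90 5.2 [ 84.  52. -72. 125.  86.  22. 148.]
-90 0.0 [ 64.  34. -33. 125. -78.  10. -53.]
-90 0.0 [ 72.  38. -46. 126. 258.   1. -28.]
```

```bash
cat > sim.py <<'E'
from plan import *
def err(q,p,Rt):
    P,X=fk(q,k); return np.r_[p-P, 300*R.from_matrix(Rt@X.T).as_rotvec()]
def jac(q):
    P0,X0=fk(q,k); J=np.zeros((6,7))
    for i in range(7):
        d=q.copy(); d[i]+=.01; P,X=fk(d,k); J[:,i]=np.r_[P-P0,300*R.from_matrix(X@X0.T).as_rotvec()]/np.radians(.01)
    return J
def step(q,p,Rt,lam=15):
    for _ in range(15):
        e=err(q,p,Rt)
        if np.linalg.norm(e)<.3: break
        J=jac(q); free=np.ones(7,bool)
        for _ in range(4):
            Jf=J[:,free]; dq=np.zeros(7); dq[free]=Jf.T@np.linalg.solve(Jf@Jf.T+lam**2*np.eye(6),e)
            dq=np.degrees(dq); dq*=min(1,8/np.abs(dq).max())
            bad=free&((q+dq>hi)|(q+dq<lo))
            if not bad.any(): break
            free&=~bad
        q=np.clip(q+dq,lo,hi)
    return q
def run(q,moves,Rt=None,show=True,keep=True):
    P,X=fk(q,k); Rt=X if Rt is None else Rt
    for (v,m) in moves:   # world shift mm, rows
        for i in range(m):
            P=P+np.array(v)/m; q=step(q,P,Rt)
        e=err(q,P,Rt)
        if show: print(P.round(0),q.round(0),'perr',round(np.linalg.norm(e[:3]),1),'ang',round(np.degrees(np.linalg.norm(e[3:])/300),2))
    return q
if __name__=='__main__':
    qh=np.array(D[4][0]); Rh=R.from_euler('xyz',D[4][2],degrees=True).as_matrix()
    print('replay'); run(qh,[((27.6,-125.6,-264.7),8),((55.9,-85,-154.6),5),((-5,-35,-75),4)])
    tg=port+n*80
    P=fk(qh,k)[0]
    for w in ([],[(400,-300,800)],[(500,-400,650)],[(300,-500,700)],[(600,-100,650)],[(600,-300,500)],[(700,-250,400)],[(450,-500,450)]):
        print('via',w); mv=[];a=P
        for b in w+[tg]: mv.append((np.array(b)-a,14)); a=np.array(b)
        run(qh,mv)
    print('from now'); q=np.array(sense()['joint_positions']); P=fk(q,k)[0]
    run(q,[(tg-P,12)])
E
python3 sim.py
```

```text
replay
[413. -24. 615.] [-32. -17.  28.  93.   2.  66.  99.] perr 0.0 ang 0.0
[ 469. -109.  460.] [-41.  -9.  58. 109. -14.  45. 127.] perr 0.2 ang 0.04
[ 464. -144.  385.] [-42.   1.  75. 117. -40.  43. 160.] perr 0.1 ang 0.02
via []
[ 471. -250.  188.] [ 79.  31. -50. 125. -23.  10. 163.] perr 0.0 ang 0.0
via [(400, -300, 800)]
[ 400. -300.  800.] [ 57.  15.  -2.  32. -36. 114. 137.] perr 0.2 ang 0.04
[ 471. -250.  188.] [ 79.  31. -50. 125. -23.  10. 163.] perr 0.0 ang 0.0
via [(500, -400, 650)]
[ 500. -400.  650.] [ 26.  27.  59.  49. -63. 106. 161.] perr 0.0 ang 0.0
[ 471. -250.  188.] [ 79.  31. -50. 125. -23.  10. 162.] perr 0.0 ang 0.0
via [(300, -500, 700)]
[ 300. -500.  700.] [-28. -17.  75.  74.  -7.  75. 147.] perr 96.7 ang 18.19
[ 471. -250.  188.] [-54. -17.  75. 136.  23.  14. 103.] perr 155.9 ang 11.33
via [(600, -100, 650)]
[ 600. -100.  650.] [-16.  12.  47.  66. -31.  78. 129.] perr 0.0 ang 0.0
[ 471. -250.  188.] [ 79.  31. -50. 125. -22.  10. 162.] perr 0.0 ang 0.0
via [(600, -300, 500)]
[ 600. -300.  500.] [  7.  23.  49.  77. -52.  75. 162.] perr 0.0 ang 0.0
[ 471. -250.  188.] [ 79.  31. -50. 125. -23.  10. 163.] perr 0.0 ang 0.0
via [(700, -250, 400)]
[ 700. -250.  400.] [  2.  32.  45.  80. -57.  63. 162.] perr 0.0 ang 0.0
[ 471. -250.  188.] [ 79.  31. -50. 125. -23.  10. 163.] perr 0.0 ang 0.0
via [(450, -500, 450)]
[ 450. -500.  450.] [-37. -17.  75. 105.  -0.  39. 140.] perr 150.4 ang 20.69
[ 471. -250.  188.] [-55. -17.  75. 137.  26.  13. 101.] perr 154.6 ang 11.31
from now
[ 471. -250.  188.] [ 76.  30. -46. 124. -24.  13. 163.] perr 0.0 ang 0.0
```

```bash
cat > s2.py <<'E'
from sim import *
q0=np.array(sense()['joint_positions']); tg=port+n*80; print(q0.round(1))
for roll in (0,40,80):
    print('roll',roll); q=q0.copy(); P,X=fk(q,k); q[6]-=roll; X=fk(q,k)[1]
    a=P
    for b,m in ((tg,14),):
        for i in range(m):
            q=step(q,a+(b-a)*(i+1)/m,X,lam=15); print((a+(b-a)*(i+1)/m).round(0),q.round(0))
E
python3 s2.py
```

```text
[-41.2   4.1  74.7 114.3 -39.8  46.4 157.9]
roll 0
[ 475. -145.  375.] [-31.   5.  67. 116. -43.  46. 162.]
[ 474. -153.  361.] [ -5.   5.  40. 117. -42.  43. 163.]
[ 474. -161.  346.] [ 24.   5.   9. 118. -41.  40. 163.]
[ 474. -169.  332.] [ 46.   6. -13. 119. -39.  37. 163.]
[ 473. -177.  318.] [ 58.   9. -26. 120. -38.  34. 163.]
[ 473. -185.  303.] [ 64.  11. -33. 120. -36.  31. 163.]
[ 473. -193.  289.] [ 68.  13. -38. 121. -35.  28. 163.]
[ 473. -201.  275.] [ 71.  16. -41. 122. -33.  26. 163.]
[ 472. -209.  260.] [ 73.  18. -43. 122. -32.  23. 163.]
[ 472. -217.  246.] [ 74.  20. -44. 123. -30.  21. 163.]
[ 472. -226.  232.] [ 75.  23. -45. 123. -29.  19. 163.]
[ 471. -234.  217.] [ 75.  25. -45. 124. -27.  17. 163.]
[ 471. -242.  203.] [ 76.  27. -46. 124. -26.  15. 163.]
[ 471. -250.  188.] [ 76.  30. -46. 124. -24.  13. 163.]
roll 40
[ 475. -145.  375.] [-36.   7.  74. 116. -45.  48. 125.]
[ 474. -153.  361.] [-32.   9.  72. 117. -50.  49. 130.]
[ 474. -161.  346.] [-27.  12.  70. 118. -53.  49. 136.]
[ 474. -169.  332.] [-23.  14.  68. 119. -57.  50. 140.]
[ 473. -177.  3
[... 660 characters left out ...]
 -50.  49.  90.]
[ 474. -161.  346.] [-27.  12.  70. 118. -53.  49.  96.]
[ 474. -169.  332.] [-23.  14.  68. 119. -57.  50. 100.]
[ 473. -177.  318.] [-19.  16.  67. 120. -60.  51. 105.]
[ 473. -185.  303.] [-16.  17.  65. 120. -63.  52. 109.]
[ 473. -193.  289.] [-13.  19.  63. 121. -66.  52. 113.]
[ 473. -201.  275.] [-10.  21.  62. 122. -68.  53. 117.]
[ 472. -209.  260.] [ -7.  23.  61. 122. -71.  54. 120.]
[ 472. -217.  246.] [ -4.  25.  59. 123. -73.  54. 124.]
[ 472. -226.  232.] [ -2.  27.  58. 123. -75.  55. 127.]
[ 471. -234.  217.] [  1.  29.  57. 124. -77.  56. 130.]
[ 471. -242.  203.] [  7.  29.  49. 124. -78.  52. 132.]
[ 471. -250.  188.] [ 15.  28.  39. 124. -78.  47. 133.]
```

```bash
cat > s3.py <<'E'
from sim import *
q=np.array(sense()['joint_positions']); P,X=fk(q,k); q[6]-=60
print('up'); A=np.array([590,-60,600.]); H=np.array([440,92,870.])
q=run(q,[(A-P,10),(H-A,10)])
# assume retilted at H to full B tilt with roll 60
Rt=B@R.from_euler('z',60,degrees=True).as_matrix()
q=np.array([-41,3.8,32,27,-3.8,113,30.]); X=fk(q,k)[1]; q=step(q,fk(q,k)[0],Rt)
tg=port+n*80
for A in ([590,-60,600],[640,-100,550],[600,-200,450],[560,-20,650]):
    P=fk(q,k)[0]; print('down',A); A=np.array(A,float); run(q,[((A-P)/2,7),((A-P)/2,7),((tg-A)/2,8),((tg-A)/2,8),(-n*60,4)],Rt=Rt)
E
python3 s3.py
```

```text
up
[590. -60. 600.] [-40.  14.  72.  76. -37.  75.  72.] perr 0.0 ang 0.0
[440.  92. 870.] [-16.   7.   8.  26.  -4. 111.  31.] perr 6.1 ang 1.42
down [590, -60, 600]
[489.  21. 741.] [-36.  -2.  36.  63.  -6.  83.  41.] perr 0.0 ang 0.0
[590. -60. 600.] [-25.   7.  45.  78. -25.  66.  64.] perr 0.0 ang 0.0
[ 530. -155.  394.] [-12.   9.  46. 109. -45.  46. 101.] perr 0.0 ang 0.0
[ 471. -250.  188.] [ 35.  24.  12. 126. -78.  35. 155.] perr 0.0 ang 0.01
[ 505. -242.  140.] [ 66.  35. -36. 125. -78.   8. 157.] perr 0.1 ang 0.03
down [640, -100, 550]
[514.   1. 716.] [-34.  -0.  39.  66. -10.  80.  46.] perr 0.0 ang 0.0
[ 640. -100.  550.] [-16.  15.  45.  78. -35.  64.  75.] perr 0.0 ang 0.0
[ 555. -175.  369.] [ -5.  14.  41. 108. -51.  46. 107.] perr 0.0 ang 0.0
[ 471. -250.  188.] [ 35.  24.  12. 125. -78.  36. 155.] perr 0.1 ang 0.02
[ 505. -242.  140.] [ 66.  35. -36. 125. -78.   8. 157.] perr 0.1 ang 0.03
down [600, -200, 450]
[494. -49. 666.] [-36.  -5.  44.  77.  -9.  73.  51.] perr 0.0 ang 0.01
[ 600. -200.  450.] [-11.  19.  55.  92. -51.  62. 101.] perr 0.0 ang 0.0
[ 535. -225.  319.] [ -2.  20.  50. 111. -63.  52. 126.] perr 0.0 ang 0.0
[ 471. -250.  188.] [ 35.  24.  13. 125. -78.  36. 155.] perr 0.1 ang 0.03
[ 505. -242.  140.] [ 66.  35. -36. 125. -78.   8. 157.] perr 0.1 ang 0.03
down [560, -20, 650]
[474.  41. 766.] [-38.  -2.  34.  58.  -4.  87.  38.] perr 0.0 ang 0.0
[560. -20. 650.] [-30.   3.  42.  74. -16.  71.  54.] perr 0.0 ang 0.0
[ 515. -135.  419.] [-19.   4.  50. 109. -38.  46.  93.] perr 0.0 ang 0.01
[ 471. -250.  188.] [ 35.  24.  12. 126. -78.  35. 155.] perr 0.0 ang 0.01
[ 505. -242.  140.] [ 66.  35. -36. 125. -78.   8. 157.] perr 0.1 ang 0.03
```

Emit:
move_arm(
  increments=[
    [[0,0,0],0.1163],
    [[0,0,0],0.1163],
    [[0,0,0],0.1163],
    [[0,0,0],0.1163],
    [[0,0,0],0.1163],
    [[0,0,0],0.1163],
    [[0,0,0],0.1163],
    [[0,0,0],0.1163],
  ],
)

```text
t: 18.47
tool_pos: [475.6, -145.2, 397.2]
eef_rot: [150.5, 19.0, 133.4]
force: [-0.0, 0.3, -0.6]
opening: 0.124
grip_force: 60.3
```

```bash
python3 s.py; python3 -c "
from h import *
a,_=go([590,-60,600]);print(a/9)
b,_=go(sense()['tool_pos']+np.array([-150,152,270]));print(b/10)"
```

```text
[-41.91   3.52  74.83 113.93 -39.41  46.32 103.74] 60.29997110366821 0.12418073669856215
misalign 1.927114472243618
tool [ 475.6 -145.2  397.2] [150.52  19.01 133.43] t 18.47 F [-0.   0.3 -0.6] | shift [-0.0006 -0.1745  0.1555] roll -1.0223
tool [ 475.6 -145.2  397.2] [150.52  19.01 133.43] t 18.47 F [-0.   0.3 -0.6] | shift [-0.0819  0.215  -0.0925] roll 0
[-0.00910096  0.02389183 -0.01027256]
tool [ 475.6 -145.2  397.2] [150.52  19.01 133.43] t 18.47 F [-0.   0.3 -0.6] | shift [ 0.1139  0.156  -0.285 ] roll 0
[ 0.01138954  0.01559733 -0.02849634]
```

Emit:
move_arm(
  increments=[
    [[-0.0103,0.0269,-0.0116],0],
    [[-0.0103,0.0269,-0.0116],0],
    [[-0.0103,0.0269,-0.0116],0],
    [[-0.0103,0.0269,-0.0116],0],
    [[-0.0103,0.0269,-0.0116],0],
    [[-0.0103,0.0269,-0.0116],0],
    [[-0.0103,0.0269,-0.0116],0],
    [[-0.0103,0.0269,-0.0116],0],
  ],
)

```text
t: 19.13
tool_pos: [589.7, -58.0, 601.7]
eef_rot: [150.6, 19.2, 133.7]
force: [0.8, 0.2, -0.2]
opening: 0.122
grip_force: 60.2
```

Emit:
move_arm(
  increments=[
    [[0.0114,0.0156,-0.0285],0],
    [[0.0114,0.0156,-0.0285],0],
    [[0.0114,0.0156,-0.0285],0],
    [[0.0114,0.0156,-0.0285],0],
    [[0.0114,0.0156,-0.0285],0],
    [[0.0114,0.0156,-0.0285],0],
    [[0.0114,0.0156,-0.0285],0],
    [[0.0114,0.0156,-0.0285],0],
  ],
)

```text
t: 19.8
tool_pos: [466.4, 62.1, 818.0]
eef_rot: [150.3, 19.1, 133.5]
force: [-0.5, -0.5, 0.2]
opening: 0.125
grip_force: 60.3
```

```bash
cat > s.py <<'E'
from h import *
import sys
s=sense(); print(s['joint_positions'].round(2),s['grip_force'].round(0),s['opening'].round(3))
Rt=R.from_euler('xyz',s['eef_rot'],degrees=True).as_matrix()
n=np.array([-.5796,-.1228,.8056]); z=Rt[:,2]
print('tilt',np.degrees(np.arccos(-z[2])).round(2),'az',np.degrees(np.arctan2(z[1],z[0])).round(2),'misalign',np.degrees(np.arccos(-z@n)).round(2))
print('up',(Rt.T@[0,0,1]).round(3),'out12',(Rt.T@[.978,.208,0]).round(3))
for a in sys.argv[1:]:
    p=[float(x) for x in a.split(',')]; d,_=go(p); print('  dist',np.linalg.norm(d))
E
python3 s.py 590,-60,600
```

```text
Traceback (most recent call last):
  File "s.py", line 3, in <module>
    s=sense(); print(s['joint_positions'].round(2),s['grip_force'].round(0),s['opening'].round(3))
                                                   ^^^^^^^^^^^^^^^^^^^^^
AttributeError: 'float' object has no attribute 'round'
```

```bash
sed -i "s/s\['grip_force'\].round(0),s\['opening'\].round(3)/s['grip_force']/" s.py; python3 s.py 430,100,880
```

```text
[-62.42   6.06  71.79  42.3  -18.05 101.71  47.1 ] 60.2643620967865
tilt 34.82 az 13.63 misalign 1.79
up [-0.328  0.468 -0.821] out12 [-0.494  0.656  0.571]
tool [466.4  62.1 818. ] [150.33  19.12 133.53] t 19.8 F [-0.5 -0.5  0.2] | shift [ 0.0293  0.0372 -0.066 ] roll 0
  dist 0.08126326014139128
```

Emit:
move_arm(
  increments=[
    [[-0.01,0.014,-0.0246],0],
    [[-0.01,0.014,-0.0246],0],
    [[-0.01,0.014,-0.0246],0],
    [[-0.01,0.014,-0.0246],0],
    [[0,0,0],0],
  ],
)

```text
t: 20.22
tool_pos: [470.8, 75.5, 850.3]
eef_rot: [151.4, 19.8, 134.3]
force: [-0.3, -0.1, -1.0]
opening: 0.123
grip_force: 60.3
```

```bash
python3 s.py 590,-60,600
```

```text
[-30.92  10.23  38.3   26.43 -17.26 111.01  43.22] 60.27292728424072
tilt 34.31 az 12.46 misalign 2.04
up [-0.339  0.451 -0.826] out12 [-0.502  0.656  0.564]
tool [470.8  75.5 850.3] [151.39  19.79 134.29] t 20.22 F [-0.3 -0.1 -1. ] | shift [-0.0849 -0.1502  0.2559] roll 0
  dist 0.3085944340537298
```

Emit:
move_arm(
  increments=[
    [[0,0,-0.03],0],
    [[0,0,-0.03],0],
    [[0,0,-0.03],0],
    [[0,0,0],0],
  ],
)

```text
t: 20.55
tool_pos: [458.7, 82.9, 870.9]
eef_rot: [150.7, 22.6, 134.9]
force: [-0.4, -0.0, -0.8]
opening: 0.124
grip_force: 60.3
```

```bash
python3 s.py 590,-60,600
```

```text
[-17.96   9.67   7.25  21.38  -0.83 112.67  39.1 ] 60.268657207489014
tilt 36.36 az 10.46 misalign 0.88
up [-0.384  0.451 -0.805] out12 [-0.501  0.63   0.593]
tool [458.7  82.9 870.9] [150.74  22.61 134.91] t 20.55 F [-0.4 -0.  -0.8] | shift [-0.0749 -0.1656  0.2794] roll 0
  dist 0.3332779378410665
```

```bash
cat > s4.py <<'E'
from sim import *
q0=np.array(sense()['joint_positions']); P0,X=fk(q0,k); tg=port+n*80
for A in ([],[[460,-100,700]],[[590,-60,600]],[[450,-300,700]],[[450,-350,600]],[[400,-300,500]],[[600,100,500]],[[500,250,500]],[[450,200,500]]):
    q=q0.copy(); a=P0; print('via',A)
    mv=[]
    for b in A+[tg]: b=np.array(b,float); mv+=[((b-a)/2,8)]*2; a=b
    run(q,mv+[(-n*60,8)],Rt=X)
E
python3 s4.py
```

```text
via []
[460. -73. 530.] [-12.  -9.  26. 102. -13.  54.  70.] perr 0.0 ang 0.01
[ 471. -250.  188.] [ 29.  23.  18. 125. -77.  35. 159.] perr 8.3 ang 2.61
[ 505. -242.  140.] [ 49.  30. -15. 123. -77.  18. 159.] perr 9.2 ang 3.22
via [[460, -100, 700]]
[455.   1. 786.] [-9. -2. 13. 55. -9. 92. 53.] perr 0.0 ang 0.0
[ 460. -100.  700.] [ -2.  -4.  24.  72. -17.  81.  70.] perr 0.0 ang 0.0
[ 465. -175.  444.] [  1.  -1.  34. 109. -33.  50. 102.] perr 0.0 ang 0.01
[ 471. -250.  188.] [ 34.  23.  11. 125. -76.  33. 160.] perr 5.6 ang 1.78
[ 505. -242.  140.] [ 54.  31. -22. 124. -76.  14. 160.] perr 7.1 ang 2.5
via [[590, -60, 600]]
[520.  21. 736.] [-10.   1.  12.  61.  -8.  82.  52.] perr 0.0 ang 0.0
[590. -60. 600.] [ -2.   5.  17.  78. -18.  64.  68.] perr 0.0 ang 0.0
[ 530. -155.  394.] [  9.   6.  21. 109. -39.  42. 104.] perr 0.0 ang 0.0
[ 471. -250.  188.] [ 37.  23.   7. 125. -75.  31. 158.] perr 6.6 ang 2.1
[ 505. -242.  140.] [ 55.  31. -23. 124. -75.  14. 158.] perr 7.8 ang 2.75
via [[450, -300, 700]]
[450. -99. 786.] [  5.   0.  21.  53. -21.  96.  69.] perr 0.0 ang 0.0
[ 450
[... 1538 characters left out ...]
.] perr 0.0 ang 0.0
[500. 250. 500.] [-31.   2.  -3.  97.  18.  48.   9.] perr 0.0 ang 0.0
[485.   0. 344.] [-18.  -0.  23. 125. -26.  22.  78.] perr 0.1 ang 0.02
[ 471. -250.  188.] [ 26.  24.  21. 125. -78.  37. 161.] perr 6.7 ang 2.09
[ 505. -242.  140.] [ 49.  30. -15. 123. -78.  18. 161.] perr 8.0 ang 2.79
via [[450, 200, 500]]
[450. 151. 686.] [-26.  -6.   2.  76.   8.  75.  27.] perr 0.0 ang 0.0
[450. 200. 500.] [-27.  -6.  -4. 105.  16.  48.  13.] perr 0.0 ang 0.0
[460. -25. 344.] [-29.  -4.  38. 127. -25.  23.  81.] perr 0.1 ang 0.02
[ 471. -250.  188.] [ 17.  25.  32. 124. -78.  41. 158.] perr 11.9 ang 3.68
[ 505. -242.  140.] [ 39.  29.  -2. 122. -78.  24. 158.] perr 12.1 ang 4.17
```

```bash
cat > s5.py <<'E'
from sim import *
Rt=B@R.from_euler('z',60,degrees=True).as_matrix()
for d in (20,80,150):
  print('gap',d)
  for q3 in range(75,-78,-10):
    best=None
    for q0 in ([60,35,q3,124,-60,20,0],[60,35,q3,124,60,20,0],[0,25,q3,124,-90,50,100]):
        f=lambda x: np.r_[(fk(np.insert(x,2,q3),k)[0]-port-n*(20+d))/5,60*(fk(np.insert(x,2,q3),k)[1]-Rt).ravel()]
        r=least_squares(f,np.delete(np.array(q0,float),2))
        if r.cost<1 and (best is None or r.cost<best[0]): best=(r.cost,np.insert(r.x,2,q3))
    if best: print(((best[1]+180)%360-180).round(0))
E
python3 s5.py
```

```text
gap 20
[ -4.  52.  75. 125. -94.  80. 162.]
[-97. -90.  65. 125.  94.  79.  -1.]
[  4.  39.  55. 125. -91.  61. 163.]
[ 10.  35.  45. 125.  90. -53. -17.]
[ 16.  32.  35. 125. -89.  47. 163.]
[ 23.  30.  25. 125.  92. -41. -18.]
[ 30.  29.  15. 125.  93. -36. -18.]
[ 38.  28.   5. 125. -85.  31. 161.]
[ 45.  28.  -5. 125.  97. -26. -20.]
[ 52.  29. -15. 125. -81.  21. 159.]
[ 60.  30. -25. 125. -77.  16. 156.]
[ 66.  32. -35. 125. -69.  11. 148.]
[ 73.  35. -45. 125. -41.   5. 121.]
[ 79.  39. -55. 125.  48.   6.  33.]
[ 83.  45. -65. 125.  75.  14.   8.]
[ 87.  52. -75. 125.  83.  24.   1.]
gap 80
[-86. -71.  75. 125.  82.  57.   3.]
[  1.  36.  65. 125.  96. -66. -21.]
[  6.  31.  55. 125. -82.  58. 158.]
[ 12.  27.  45. 125. -80.  52. 157.]
[ 19.  25.  35. 125. -78.  46. 156.]
[ 26.  23.  25. 125. -76.  42. 154.]
[ 34.  22.  15. 125. 106. -38. -28.]
[ 42.  21.   5. 125. -72.  34. 150.]
[ 49.  21.  -5. 125. -69.  30. 148.]
[ 57.  22. -15. 125. -66.  26. 145.]
[ 64.  23. -25. 125. -61.  23. 140.]
[ 72.  25. -35. 125. -53.  19. 133.]
[-168.  -97.  -45.  125. -109.  159.  149.]
[ 85.  31. -55. 125. -14.  12.  94.]
[-179.  -81.  -65.  125.  -96.  131.  160.]
[ 94.  42. -75. 125.  54.  19.  28.]
gap 150
[ -2.  30.  75. 124. -74.  70. 155.]
[  2.  25.  65. 124. -72.  62. 152.]
[  8.  21.  55. 124. -69.  56. 150.]
[ 15.  18.  45. 124. -67.  52. 148.]
[ 22.  16.  35. 124. -65.  48. 146.]
[ 30.  15.  25. 124. -63.  45. 144.]
[ 38.  14.  15. 124. -61.  42. 141.]
[ 46.  14.   5. 124. -59.  40. 139.]
[ 55.  14.  -5. 124. -56.  37. 137.]
[ 63.  14. -15. 124. -54.  35. 134.]
[ 71.  15. -25. 124. -50.  33. 131.]
[ 79.  16. -35. 124. -46.  30. 126.]
[ 86.  18. -45. 124. -40.  27. 120.]
[ 93.  21. -55. 124. -31.  25. 111.]
[ 99.  25. -65. 124. -16.  22.  96.]
[178. -59. -75. 124. -82. 110. 163.]
```

```bash
cat > s6.py <<'E'
from sim import *
q0=np.array(sense()['joint_positions']); q0[6]-=50; P0,X=fk(q0,k)
for A in ([[450,-300,700],[440,-260,300]],[[560,-350,650],[440,-260,300]],[[590,-60,600],[440,-260,300]],[[650,-300,500],[440,-260,300]],[[450,0,750],[560,-350,450],[440,-260,280]],[[450,100,650],[480,-100,350],[440,-260,280]]):
    q=q0.copy(); a=P0; print('via',A)
    mv=[]
    for b in A+[port+n*80]: b=np.array(b,float); mv+=[((b-a),16)]; a=b
    run(q,mv+[(-n*30,8)]*2,Rt=X)
E
python3 s6.py
```

```text
via [[450, -300, 700], [440, -260, 300]]
[ 450. -300.  700.] [ 25.  10.  35.  58. -40.  96.  49.] perr 0.0 ang 0.0
[ 440. -260.  300.] [ 23.  13.  29. 120. -58.  46.  93.] perr 0.0 ang 0.0
[ 471. -250.  188.] [ 40.  23.   5. 126. -78.  32. 114.] perr 0.1 ang 0.04
[ 488. -246.  164.] [ 59.  28. -24. 126. -78.  17. 115.] perr 0.1 ang 0.03
[ 505. -242.  140.] [ 70.  37. -44. 125. -78.   2. 117.] perr 0.1 ang 0.04
via [[560, -350, 650], [440, -260, 300]]
[ 560. -350.  650.] [ 32.  21.  25.  50. -41.  91.  47.] perr 0.0 ang 0.0
[ 440. -260.  300.] [ 30.  12.  22. 120. -56.  44.  91.] perr 0.0 ang 0.0
[ 471. -250.  188.] [ 41.  23.   4. 126. -78.  31. 114.] perr 0.0 ang 0.01
[ 488. -246.  164.] [ 59.  28. -24. 126. -78.  17. 115.] perr 0.1 ang 0.03
[ 505. -242.  140.] [ 70.  37. -44. 125. -78.   2. 117.] perr 0.1 ang 0.04
via [[590, -60, 600], [440, -260, 300]]
[590. -60. 600.] [ -2.   5.  17.  78. -18.  64.  18.] perr 0.0 ang 0.0
[ 440. -260.  300.] [ 25.  12.  28. 120. -57.  46.  93.] perr 0.0 ang 0.0
[ 471. -250.  188.] [ 40.  23.   5. 126. -78.  32. 114.] perr 0.1 ang 0.04
[ 488. -246.
[... 857 characters left out ...]
.   5. 126. -78.  31. 114.] perr 0.1 ang 0.03
[ 488. -246.  164.] [ 59.  28. -24. 126. -78.  17. 115.] perr 0.1 ang 0.03
[ 505. -242.  140.] [ 70.  37. -44. 125. -78.   2. 117.] perr 0.1 ang 0.04
via [[450, 100, 650], [480, -100, 350], [440, -260, 280]]
[450. 100. 650.] [-21.  -9.   6.  84.   4.  69. -15.] perr 0.2 ang 0.01
[ 480. -100.  350.] [-19.   2.  44. 122. -42.  32.  57.] perr 0.1 ang 0.03
[ 440. -260.  280.] [  9.  18.  49. 122. -66.  52. 102.] perr 0.1 ang 0.01
[ 471. -250.  188.] [ 40.  23.   5. 126. -78.  31. 114.] perr 0.1 ang 0.04
[ 488. -246.  164.] [ 59.  28. -24. 126. -78.  17. 115.] perr 0.1 ang 0.03
[ 505. -242.  140.] [ 70.  37. -44. 125. -78.   2. 117.] perr 0.1 ang 0.04
```

Emit:
move_arm(
  increments=[
    [[0,0,0],0.11],
    [[0,0,0],0.11],
    [[0,0,0],0.11],
    [[0,0,0],0.11],
    [[0,0,0],0.11],
    [[0,0,0],0.11],
    [[0,0,0],0.11],
    [[0,0,0],0.11],
  ],
)

```text
t: 21.22
tool_pos: [460.8, 78.9, 868.6]
eef_rot: [144.4, -5.9, 91.4]
force: [-0.3, -0.3, -1.3]
opening: 0.122
grip_force: 60.3
```

```bash
python3 s.py 600,-90,600 465,-90,880
```

```text
[-20.43   9.8   13.12  21.74  -3.25 112.62 -10.94] 60.30268907546997
tilt 36.02 az 9.55 misalign 1.45
up [ 0.103  0.579 -0.809] out12 [0.183 0.788 0.587]
tool [460.8  78.9 868.6] [144.4   -5.89  91.4 ] t 21.22 F [-0.3 -0.3 -1.3] | shift [-0.1989 -0.0354  0.2815] roll 0
  dist 0.3464917143699954
tool [460.8  78.9 868.6] [144.4   -5.89  91.4 ] t 21.22 F [-0.3 -0.3 -1.3] | shift [-0.1669  0.0168 -0.0233] roll 0
  dist 0.16938153245338186
```

```bash
cat > s7.py <<'E'
from sim import *
def tz(X): z=X[:,2]; return np.degrees(np.arccos(-z[2])).round(2),np.degrees(np.arctan2(z[1],z[0])).round(2)
def rows(q,v,m,show=False):   # world shift per row, lost if unreached
    for i in range(m):
        P,X=fk(q,k); q=step(q,P+v,X)
    return q
def to(q,b,st=25):
    P,X=fk(q,k); b=np.array(b,float); m=int(np.linalg.norm(b-P)/st)+1
    for i in range(m): q=step(q,P+(b-P)*(i+1)/m,X)
    return q
if __name__=='__main__':
    q0=np.array(sense()['joint_positions']); print(tz(fk(q0,k)[1]))
    for phi in (40,60,80,100):
      for r,z in ((450,700),(350,750)):
        u=np.array([np.cos(np.radians(phi)),np.sin(np.radians(phi)),0])
        q=to(q0,[440,150,760]); q=to(q,u*r+[0,0,z]); print(phi,r,q.round(0),tz(fk(q,k)[1]))
        for v in (np.array([0,0,30.]),20*u+[0,0,20]):
            qq=q.copy(); o=[]
            for j in range(4):
                qq=rows(qq,v,3); o.append(tz(fk(qq,k)[1]))
            print('   ',v.round(0),o,qq.round(0))
E
python3 s7.py
```

```text
(np.float64(36.02), np.float64(9.55))
40 450 [-44.  -4. -11.  72.  24.  86. -52.] (np.float64(36.02), np.float64(9.55))
    [ 0.  0. 30.] [(np.float64(36.03), np.float64(9.56)), (np.float64(38.1), np.float64(10.73)), (np.float64(45.93), np.float64(14.01)), (np.float64(53.71), np.float64(16.28))] [-37.  10. -63.  17.  74. 113. -37.]
    [15. 13. 20.] [(np.float64(36.03), np.float64(9.56)), (np.float64(36.31), np.float64(9.75)), (np.float64(42.56), np.float64(12.32)), (np.float64(49.92), np.float64(15.7))] [-39.  27. -72.  15.  87. 105. -41.]
40 350 [-41. -12. -14.  69.  22.  96. -48.] (np.float64(36.02), np.float64(9.55))
    [ 0.  0. 30.] [(np.float64(36.02), np.float64(9.59)), (np.float64(42.53), np.float64(12.28)), (np.float64(50.37), np.float64(14.56)), (np.float64(53.75), np.float64(15.41))] [ 55.  -8. -76.  16.  -0. 113. -24.]
    [15. 13. 20.] [(np.float64(36.03), np.float64(9.56)), (np.float64(37.49), np.float64(10.41)), (np.float64(44.08), np.float64(13.59)), (np.float64(48.28), np.float64(11.05))] [-38.  20. -72.  19.  86. 114. -42.]
60 450 [-55.   2. -28.  66.  36.  99. -74
[... 2359 characters left out ...]
), np.float64(18.56)), (np.float64(43.68), np.float64(26.73)), (np.float64(49.06), np.float64(34.13)), (np.float64(55.02), np.float64(40.55))] [-108.   31.  -52.   19.   98.  114.  -83.]
100 350 [-16. -17. -73.  59.  18. 114. -80.] (np.float64(34.64), np.float64(17.63))
    [ 0.  0. 30.] [(np.float64(39.32), np.float64(26.57)), (np.float64(45.06), np.float64(33.32)), (np.float64(51.95), np.float64(37.9)), (np.float64(57.64), np.float64(40.44))] [ 12. -16. -73.  18.   8. 114. -54.]
    [-3. 20. 20.] [(np.float64(34.24), np.float64(29.35)), (np.float64(35.79), np.float64(41.5)), (np.float64(39.41), np.float64(52.29)), (np.float64(44.67), np.float64(60.77))] [ 34. -17. -73.  21. -30. 114. -60.]
```

Run:
```python
from h import *
s=sense(); Rt=R.from_euler('xyz',s['eef_rot'],degrees=True).as_matrix()
a=np.array([440,150,760]);b=np.array([78,443,700])
for x,m in ((a-s['tool_pos'],4),(b-a,14),([0,0,30],1)): print((Rt.T@np.array(x)/m/1000).round(4))
```

```text
[ 0.015  -0.0207  0.0207]
[ 0.021  -0.0244 -0.0095]
[ 0.0031  0.0174 -0.0243]
```

Emit:
move_arm(
  increments=[
    [[0.015,-0.0207,0.0207],0],
    [[0.015,-0.0207,0.0207],0],
    [[0.015,-0.0207,0.0207],0],
    [[0.015,-0.0207,0.0207],0],
    [[0,0,0],0],
  ],
)

```text
t: 21.63
tool_pos: [438.7, 148.5, 755.4]
eef_rot: [145.8, -5.5, 92.0]
force: [1.5, 1.3, -2.4]
opening: 0.126
grip_force: 60.3
```

Emit:
move_arm(
  increments=[
    [[0.021,-0.0244,-0.0095],0],
    [[0.021,-0.0244,-0.0095],0],
    [[0.021,-0.0244,-0.0095],0],
    [[0.021,-0.0244,-0.0095],0],
    [[0.021,-0.0244,-0.0095],0],
    [[0.021,-0.0244,-0.0095],0],
    [[0.021,-0.0244,-0.0095],0],
  ],
)

```text
t: 22.22
tool_pos: [259.4, 290.3, 738.6]
eef_rot: [144.5, -6.1, 91.5]
force: [0.1, 0.6, 0.2]
opening: 0.118
grip_force: 60.3
```

```bash
python3 s.py 78,443,700
```

```text
[-49.98  -5.4  -21.56  65.69  29.61  99.19 -62.09] 60.2566659450531
tilt 36.0 az 10.04 misalign 1.17
up [ 0.107  0.578 -0.809] out12 [0.181 0.789 0.587]
tool [259.4 290.3 738.6] [144.46  -6.14  91.52] t 22.22 F [0.1 0.6 0.2] | shift [ 0.1524 -0.1764 -0.0581] roll 0
  dist 0.2402031302748182
```

Emit:
move_arm(
  increments=[
    [[0.0218,-0.0252,-0.0083],0],
    [[0.0218,-0.0252,-0.0083],0],
    [[0.0218,-0.0252,-0.0083],0],
    [[0.0218,-0.0252,-0.0083],0],
    [[0.0218,-0.0252,-0.0083],0],
    [[0.0218,-0.0252,-0.0083],0],
    [[0.0218,-0.0252,-0.0083],0],
  ],
)

```text
t: 22.8
tool_pos: [100.6, 427.4, 701.5]
eef_rot: [144.8, -5.8, 91.6]
force: [2.3, 1.0, -0.7]
opening: 0.121
grip_force: 60.3
```

```bash
python3 s.py 78,443,700
cat > s8.py <<'E'
from s7 import *
q0=np.array(sense()['joint_positions'])
for v in ([0,0,20],[0,15,15],[0,20,0],[-15,10,10],[-20,0,0]):
    q=q0.copy(); print(v,[(q:=rows(q,np.array(v,float),1)) is None or tz(fk(q,k)[1]) for _ in range(5)])
E
python3 s8.py
```

```text
[-84.76   7.33 -24.22  59.64  42.21 113.39 -91.65] 60.285505056381226
tilt 35.59 az 9.83 misalign 1.45
up [ 0.102  0.573 -0.813] out12 [0.179 0.793 0.582]
tool [100.6 427.4 701.5] [144.82  -5.83  91.63] t 22.8 F [ 2.3  1.  -0.7] | shift [ 0.016  -0.0199 -0.0102] roll 0
  dist 0.027482148638525973
[0, 0, 20] [(np.float64(35.59), np.float64(9.83)), (np.float64(35.62), np.float64(9.9)), (np.float64(35.63), np.float64(9.93)), (np.float64(36.29), np.float64(11.15)), (np.float64(37.5), np.float64(13.17))]
[0, 15, 15] [(np.float64(35.59), np.float64(9.83)), (np.float64(35.6), np.float64(9.86)), (np.float64(35.62), np.float64(9.9)), (np.float64(36.12), np.float64(10.86)), (np.float64(37.32), np.float64(13.01))]
[0, 20, 0] [(np.float64(35.59), np.float64(9.83)), (np.float64(35.61), np.float64(9.9)), (np.float64(35.62), np.float64(9.97)), (np.float64(35.64), np.float64(10.04)), (np.float64(35.64), np.float64(10.04))]
[-15, 10, 10] [(np.float64(35.59), np.float64(9.83)), (np.float64(35.59), np.float64(9.83)), (np.float64(35.61), np.float64(9.87)), (np.float64(35.83), np.float64(10.41)), (np.float64(36.76), np.float64(12.58))]
[-20, 0, 0] [(np.float64(35.59), np.float64(9.83)), (np.float64(35.59), np.float64(9.83)), (np.float64(35.6), np.float64(9.87)), (np.float64(35.61), np.float64(9.93)), (np.float64(35.62), np.float64(9.96))]
```

Emit:
move_arm(
  increments=[
    [[0.0021,0.0116,-0.0162],0],
    [[0.0021,0.0116,-0.0162],0],
    [[0.0021,0.0116,-0.0162],0],
    [[0.0021,0.0116,-0.0162],0],
    [[0,0,0],0],
  ],
)

```text
t: 23.22
tool_pos: [106.4, 430.8, 729.9]
eef_rot: [145.1, -5.3, 91.0]
force: [0.1, -0.1, -0.5]
opening: 0.126
grip_force: 60.3
```

```bash
python3 s.py; python3 s8.py
```

```text
[-115.98    8.88   18.67   52.64   35.79  113.55  -81.91] 60.28549075126648
tilt 35.26 az 8.53 misalign 2.27
up [ 0.092  0.57  -0.817] out12 [0.19  0.795 0.576]
[0, 0, 20] [(np.float64(35.28), np.float64(8.58)), (np.float64(35.35), np.float64(8.72)), (np.float64(36.53), np.float64(10.84)), (np.float64(37.76), np.float64(12.82)), (np.float64(39.05), np.float64(14.66))]
[0, 15, 15] [(np.float64(35.28), np.float64(8.6)), (np.float64(35.31), np.float64(8.66)), (np.float64(36.33), np.float64(10.57)), (np.float64(37.54), np.float64(12.62)), (np.float64(38.81), np.float64(14.59))]
[0, 20, 0] [(np.float64(35.26), np.float64(8.53)), (np.float64(35.26), np.float64(8.53)), (np.float64(35.27), np.float64(8.57)), (np.float64(35.29), np.float64(8.61)), (np.float64(35.31), np.float64(8.67))]
[-15, 10, 10] [(np.float64(35.27), np.float64(8.56)), (np.float64(35.29), np.float64(8.6)), (np.float64(36.07), np.float64(10.33)), (np.float64(37.04), np.float64(12.37)), (np.float64(38.04), np.float64(14.37))]
[-20, 0, 0] [(np.float64(35.27), np.float64(8.56)), (np.float64(35.29), np.float64(8.62)), (np.float64(35.3), np.float64(8.67)), (np.float64(35.32), np.float64(8.73)), (np.float64(35.71), np.float64(9.98))]
```

Emit:
move_arm(
  increments=[
    [[0.0112,-0.007,-0.0159],0],
    [[0.0112,-0.007,-0.0159],0],
    [[0.0112,-0.007,-0.0159],0],
    [[0.0112,-0.007,-0.0159],0],
    [[0,0,0],0],
  ],
)

```text
t: 23.63
tool_pos: [85.3, 456.1, 736.1]
eef_rot: [146.4, -3.5, 90.1]
force: [0.4, 0.2, -0.7]
opening: 0.123
grip_force: 60.3
```

```bash
python3 s.py; python3 s8.py
```

```text
[-133.39   18.71   59.88   44.21   17.09  113.55  -68.84] 60.274600982666016
tilt 33.76 az 5.34 misalign 4.59
up [ 0.06   0.552 -0.831] out12 [0.205 0.808 0.552]
[0, 0, 20] [(np.float64(34.57), np.float64(7.34)), (np.float64(35.64), np.float64(9.65)), (np.float64(36.77), np.float64(11.81)), (np.float64(37.96), np.float64(13.83)), (np.float64(39.2), np.float64(15.72))]
[0, 15, 15] [(np.float64(34.5), np.float64(7.17)), (np.float64(35.52), np.float64(9.42)), (np.float64(36.62), np.float64(11.6)), (np.float64(37.8), np.float64(13.64)), (np.float64(39.06), np.float64(15.67))]
[0, 20, 0] [(np.float64(33.78), np.float64(5.4)), (np.float64(34.12), np.float64(6.22)), (np.float64(34.53), np.float64(7.2)), (np.float64(34.97), np.float64(8.25)), (np.float64(35.45), np.float64(9.37))]
[-15, 10, 10] [(np.float64(34.44), np.float64(7.14)), (np.float64(35.33), np.float64(9.35)), (np.float64(36.25), np.float64(11.51)), (np.float64(37.2), np.float64(13.61)), (np.float64(38.17), np.float64(15.65))]
[-20, 0, 0] [(np.float64(33.84), np.float64(5.55)), (np.float64(34.21), np.float64(6.59)), (np.float64(34.6), np.float64(7.68)), (np.float64(34.98), np.float64(8.82)), (np.float64(35.37), np.float64(9.99))]
```

Emit:
move_arm(
  increments=[
    [[0.0012,0.011,-0.0166],0],
    [[0.0012,0.011,-0.0166],0],
    [[0.0012,0.011,-0.0166],0],
    [[0.0012,0.011,-0.0166],0],
    [[0,0,0],0],
  ],
)

```text
t: 24.05
tool_pos: [102.3, 444.4, 769.0]
eef_rot: [145.4, -5.2, 91.4]
force: [0.4, -0.3, 0.0]
opening: 0.118
grip_force: 60.3
```

```bash
python3 s.py; python3 s8.py
```

```text
[-134.87   20.87   75.36   39.58    8.68  113.58  -59.55] 60.28400659561157
tilt 34.94 az 8.96 misalign 2.23
up [ 0.091  0.565 -0.82 ] out12 [0.183 0.8   0.572]
[0, 0, 20] [(np.float64(36.13), np.float64(11.09)), (np.float64(37.38), np.float64(13.07)), (np.float64(38.67), np.float64(14.92)), (np.float64(40.02), np.float64(16.63)), (np.float64(41.4), np.float64(18.23))]
[0, 15, 15] [(np.float64(36.06), np.float64(11.0)), (np.float64(37.27), np.float64(12.97)), (np.float64(38.54), np.float64(14.87)), (np.float64(39.87), np.float64(16.7)), (np.float64(41.25), np.float64(18.47))]
[0, 20, 0] [(np.float64(35.26), np.float64(9.58)), (np.float64(35.66), np.float64(10.32)), (np.float64(36.11), np.float64(11.15)), (np.float64(36.6), np.float64(12.05)), (np.float64(37.12), np.float64(13.01))]
[-15, 10, 10] [(np.float64(35.96), np.float64(10.9)), (np.float64(36.99), np.float64(12.8)), (np.float64(38.05), np.float64(14.64)), (np.float64(39.13), np.float64(16.44)), (np.float64(40.23), np.float64(18.2))]
[-20, 0, 0] [(np.float64(35.34), np.float64(9.78)), (np.float64(35.76), np.float64(10.66)), (np.float64(36.2), np.float64(11.59)), (np.float64(36.65), np.float64(12.58)), (np.float64(37.1), np.float64(13.62))]
```

Emit:
move_arm(
  increments=[
    [[0.0018,0.0113,-0.0164],0],
    [[0.0018,0.0113,-0.0164],0],
    [[0,0,0],0],
  ],
)

```text
t: 24.3
tool_pos: [109.7, 439.2, 784.2]
eef_rot: [144.4, -6.3, 92.3]
force: [0.6, -0.3, -0.5]
opening: 0.119
grip_force: 60.3
```

```bash
python3 s.py; python3 s8.py | head -1
```

```text
[-134.47   20.18   75.53   37.86    9.31  113.57  -58.15] 60.285340547561646
tilt 36.08 az 10.94 misalign 0.64
up [ 0.109  0.579 -0.808] out12 [0.168 0.79  0.589]
[0, 0, 20] [(np.float64(37.34), np.float64(12.91)), (np.float64(38.65), np.float64(14.74)), (np.float64(40.0), np.float64(16.45)), (np.float64(41.4), np.float64(18.03)), (np.float64(42.83), np.float64(19.5))]
```

Emit:
move_arm(
  increments=[
    [[0.0013,0.007,-0.01],0],
    [[0,0,0],0],
  ],
)

```text
t: 24.47
tool_pos: [110.8, 438.6, 787.7]
eef_rot: [144.1, -6.5, 92.6]
force: [1.2, -0.0, -0.7]
opening: 0.122
grip_force: 60.3
```

```bash
python3 s.py
cat > s9.py <<'E'
from s7 import *
q0=np.array(sense()['joint_positions']); P0,X=fk(q0,k)
for A in ([[300,350,600],[480,100,560],[500,-100,450],[440,-260,300]],[[300,400,450],[480,150,450],[480,-150,400],[440,-260,300]],[[300,300,740],[450,80,780],[590,-60,600],[440,-260,300]]):
    q=q0.copy(); a=P0; print('via',A); mv=[]
    for b in A+[port+n*80]: b=np.array(b,float); mv+=[((b-a),16)]; a=b
    run(q,mv+[(-n*30,8)]*2,Rt=X)
E
python3 s9.py
```

```text
[-134.35   20.1    75.54   37.39    9.43  113.56  -57.74] 60.28372049331665
tilt 36.41 az 11.4 misalign 0.3
up [ 0.112  0.583 -0.805] out12 [0.163 0.788 0.593]
via [[300, 350, 600], [480, 100, 560], [500, -100, 450], [440, -260, 300]]
[300. 350. 600.] [-157.  -17.   63.   88.   51.   92.  -88.] perr 0.0 ang 0.0
[480. 100. 560.] [-88. -17.  53.  97.  30.  60. -39.] perr 0.0 ang 0.0
[ 500. -100.  450.] [-73. -17.  75. 108.   9.  41.   3.] perr 0.0 ang 0.0
[ 440. -260.  300.] [-48. -17.  75. 127.  -2.  24.  30.] perr 77.6 ang 8.33
[ 471. -250.  188.] [-54. -17.  75. 137.  25.  13.  -0.] perr 154.8 ang 11.13
[ 488. -246.  164.] [-57. -17.  75. 137.  36.  14. -13.] perr 179.4 ang 11.59
[ 505. -242.  140.] [-59. -17.  75. 139.  46.  12. -25.] perr 204.7 ang 11.84
via [[300, 400, 450], [480, 150, 450], [480, -150, 400], [440, -260, 300]]
[300. 400. 450.] [-139.    7.   75.  105.   28.   54.  -77.] perr 0.0 ang 0.01
[480. 150. 450.] [-107.  -17.   66.  111.   43.   49.  -58.] perr 0.0 ang 0.0
[ 480. -150.  400.] [-62. -17.  73. 116.   5.  34.  12.] perr 19.2 ang 2.34
[ 440. -260.  300.] [-47
[... 197 characters left out ...]
 ang 11.71
[ 505. -242.  140.] [-57. -17.  73. 139.  46.  13. -25.] perr 207.9 ang 11.88
via [[300, 300, 740], [450, 80, 780], [590, -60, 600], [440, -260, 300]]
[300. 300. 740.] [-154.  -14.   58.   65.   52.  108.  -72.] perr 0.2 ang 0.02
[450.  80. 780.] [-112.  -17.   59.   57.   37.   98.  -34.] perr 0.0 ang 0.0
[590. -60. 600.] [-88. -17.  75.  87.  20.  57. -13.] perr 31.6 ang 4.8
[ 440. -260.  300.] [-48. -17.  75. 127.  -1.  24.  30.] perr 77.6 ang 8.32
[ 471. -250.  188.] [-54. -17.  75. 137.  26.  13.  -1.] perr 154.8 ang 11.12
[ 488. -246.  164.] [-56. -17.  75. 139.  37.  10. -13.] perr 179.5 ang 11.55
[ 505. -242.  140.] [-59. -17.  75. 138.  45.  12. -24.] perr 204.7 ang 11.78
```

```bash
nproc
cat > s10.py <<'E'
from s7 import *
from multiprocessing import Pool
import time
q0=np.array(sense()['joint_positions']); P0,X=fk(q0,k)
def ev(seed):
    g=np.random.default_rng(seed); m=g.integers(1,4)
    A=[]; az=np.sort(g.uniform(-45,70,m))[::-1]
    for a in az:
        r=g.uniform(450,750); A.append([r*np.cos(np.radians(a)),r*np.sin(np.radians(a)),g.uniform(350,800)])
    A.append([450,-256,260]); q=q0.copy(); a=P0; mn=99; bad=0
    for b in A+[port+n*80,port+n*20]:
        b=np.array(b); st=int(np.linalg.norm(b-a)/25)+2
        for i in range(st):
            pq=q; q=step(q,a+(b-a)*(i+1)/st,X); e=err(q,a+(b-a)*(i+1)/st,X)
            bad=max(bad,np.linalg.norm(e)); 
            if i+1<st or 1: mn=min(mn,np.min(np.delete(np.minimum(q-lo,hi-q),[2]))) if np.linalg.norm(fk(q,k)[0]-P0)>80 else mn
            if bad>20: return (1e3,-99,None,None)
        a=b
    return (bad,mn,np.array(A).round(0).tolist(),q.round(0))
if __name__=='__main__':
    with Pool() as p:
        R_=[]; t=time.time()
        for r in p.imap_unordered(ev,range(400)):
            if r[2]: R_.append(r)
            if time.time()-t>150: p.terminate(); break
    R_.sort(key=lambda r:(r[0]>1.5,-r[1])); print(len(R_)); [print(r) for r in R_[:5]]
E
time python3 s10.py
```

```text
4
88
(np.float64(0.2829899595787076), np.float64(0.2215190228475592), [[480.0, 361.0, 458.0], [692.0, 172.0, 381.0], [450.0, -256.0, 260.0]], array([ 68.,  36., -40., 125., -78.,   5., 116.]))
(np.float64(0.27432991562449344), np.float64(0.20565917605962625), [[224.0, 426.0, 650.0], [551.0, 425.0, 661.0], [744.0, -90.0, 696.0], [450.0, -256.0, 260.0]], array([ 68.,  36., -40., 125., -78.,   5., 116.]))
(np.float64(0.2848822651694909), np.float64(0.19942062303354646), [[470.0, 491.0, 455.0], [516.0, 151.0, 763.0], [598.0, -107.0, 372.0], [450.0, -256.0, 260.0]], array([ 68.,  36., -40., 125., -78.,   5., 116.]))
(np.float64(0.2883066960665582), np.float64(0.16588461158707446), [[337.0, 557.0, 493.0], [690.0, -182.0, 485.0], [450.0, -256.0, 260.0]], array([ 68.,  36., -40., 125., -78.,   5., 116.]))
(np.float64(0.28861909688912346), np.float64(0.16243284762396115), [[388.0, 599.0, 370.0], [379.0, 399.0, 618.0], [537.0, 226.0, 372.0], [450.0, -256.0, 260.0]], array([ 68.,  36., -40., 125., -78.,   5., 116.]))
real	0m12.357s
user	0m48.621s
sys	0m0.116s
```

```bash
sed -e 's/m=g.integers(1,4)/m=g.integers(2,5)/' -e 's/az=np.sort(g.uniform(-45,70,m))\[::-1\]/az=np.r_[g.uniform(20,70),g.uniform(-100,50,m-1)]/' -e "s/np.min(np.delete(np.minimum(q-lo,hi-q),\[2\]))/np.min(np.minimum(q-lo,hi-q)[[1,4,5,6]])/" -e 's/range(400)/range(10000,16000)/' -e 's/>150/>330/' s10.py > s11.py; time python3 s11.py
```

```text
1171
(np.float64(0.2830523378856253), np.float64(0.22083212728335866), [[463.0, 546.0, 403.0], [407.0, 482.0, 736.0], [523.0, 455.0, 520.0], [726.0, 52.0, 666.0], [450.0, -256.0, 260.0]], array([ 68.,  36., -40., 125., -78.,   5., 116.]))
(np.float64(0.2831092560791637), np.float64(0.22019061025491737), [[468.0, 345.0, 743.0], [481.0, 138.0, 793.0], [733.0, 90.0, 396.0], [450.0, -256.0, 260.0]], array([ 68.,  36., -40., 125., -78.,   5., 116.]))
(np.float64(0.28321600776713746), np.float64(0.21814620757170644), [[647.0, 278.0, 659.0], [582.0, -13.0, 712.0], [540.0, -107.0, 591.0], [236.0, -524.0, 589.0], [450.0, -256.0, 260.0]], array([ 68.,  36., -40., 125., -78.,   5., 116.]))
(np.float64(0.2833840874299806), np.float64(0.2170944121973264), [[483.0, 295.0, 636.0], [693.0, 124.0, 438.0], [450.0, -256.0, 260.0]], array([ 68.,  36., -40., 125., -78.,   5., 116.]))
(np.float64(0.2833778292565769), np.float64(0.2163310419947777), [[319.0, 552.0, 550.0], [621.0, 199.0, 437.0], [450.0, -256.0, 260.0]], array([ 68.,  36., -40., 125., -78.,   5., 116.]))
real	3m25.826s
user	13m39.378s
sys	0m0.777s
```

Run:
```python
from h import *
s=sense(); Rt=R.from_euler('xyz',s['eef_rot'],degrees=True).as_matrix(); a=s['tool_pos']
for b,m in (([483,295,636],12),([693,124,438],10),([450,-256,260],16)):
    b=np.array(b); print((Rt.T@(b-a)/m/1000).round(4)); a=b
```

```text
[-0.0147  0.0182  0.0268]
[-0.0201  0.006   0.0261]
[-0.0241 -0.0181 -0.0027]
```

Emit:
move_arm(
  increments=[
    [[-0.0147,0.0182,0.0268],0],
    [[-0.0147,0.0182,0.0268],0],
    [[-0.0147,0.0182,0.0268],0],
    [[-0.0147,0.0182,0.0268],0],
    [[-0.0147,0.0182,0.0268],0],
    [[-0.0147,0.0182,0.0268],0],
  ],
)

```text
t: 24.97
tool_pos: [297.6, 366.8, 710.1]
eef_rot: [144.1, -6.3, 92.6]
force: [0.9, -0.7, -0.3]
opening: 0.121
grip_force: 60.3
```

Emit:
move_arm(
  increments=[
    [[-0.0147,0.0182,0.0268],0],
    [[-0.0147,0.0182,0.0268],0],
    [[-0.0147,0.0182,0.0268],0],
    [[-0.0147,0.0182,0.0268],0],
    [[-0.0147,0.0182,0.0268],0],
    [[-0.0147,0.0182,0.0268],0],
  ],
)

```text
t: 25.47
tool_pos: [481.5, 295.8, 635.5]
eef_rot: [144.2, -6.4, 92.7]
force: [-0.0, 0.2, -0.1]
opening: 0.12
grip_force: 60.3
```

```bash
python3 s.py 693,124,438
```

```text
[-105.42    7.42   74.46   75.56    5.98   68.44  -33.16] 60.32452940940857
tilt 36.33 az 11.49 misalign 0.23
up [ 0.112  0.582 -0.806] out12 [0.161 0.789 0.592]
tool [481.5 295.8 635.5] [144.17  -6.41  92.7 ] t 25.47 F [-0.   0.2 -0.1] | shift [-0.2025  0.0616  0.2616] roll 0
  dist 0.3365409247973375
```

Alignment is holding at 0.23°. Continuing.

Emit:
move_arm(
  increments=[
    [[-0.0253,0.0077,0.0327],0],
    [[-0.0253,0.0077,0.0327],0],
    [[-0.0253,0.0077,0.0327],0],
    [[-0.0253,0.0077,0.0327],0],
    [[-0.0253,0.0077,0.0327],0],
    [[-0.0253,0.0077,0.0327],0],
    [[-0.0253,0.0077,0.0327],0],
    [[-0.0253,0.0077,0.0327],0],
  ],
)

```text
t: 26.13
tool_pos: [690.6, 124.4, 438.6]
eef_rot: [144.2, -6.3, 92.6]
force: [0.0, 1.1, -0.8]
opening: 0.12
grip_force: 60.3
```

Emit:
move_arm(
  increments=[
    [[-0.0241,-0.0181,-0.0027],0],
    [[-0.0241,-0.0181,-0.0027],0],
    [[-0.0241,-0.0181,-0.0027],0],
    [[-0.0241,-0.0181,-0.0027],0],
    [[-0.0241,-0.0181,-0.0027],0],
    [[-0.0241,-0.0181,-0.0027],0],
  ],
)

```text
t: 26.63
tool_pos: [597.4, -17.7, 373.7]
eef_rot: [144.2, -6.3, 92.6]
force: [0.6, 0.7, -0.0]
opening: 0.122
grip_force: 60.2
```

```bash
python3 s.py 450,-256,260
python3 - <<'E'
from s7 import *
q=np.array(sense()['joint_positions']); P,X=fk(q,k)
for off in ([0,0,0],):
    a=P
    mv=[]
    for b in ([450,-256,260],port+n*80,port+n*50,port+n*20): b=np.array(b,float); mv.append((b-a,10)); a=b
    run(q,mv,Rt=X)
E
```

```text
[-32.16  12.52  45.29 109.3  -40.98  33.26  39.54] 60.238401889801025
tilt 36.27 az 11.31 misalign 0.36
up [ 0.11   0.581 -0.806] out12 [0.162 0.79  0.592]
tool [597.4 -17.7 373.7] [144.21  -6.31  92.64] t 26.63 F [ 0.6  0.7 -0. ] | shift [-0.2424 -0.1795 -0.0215] roll 0
  dist 0.3023809443756814
[ 450. -256.  260.] [ 12.  20.  44. 122. -69.  50. 104.] perr 0.0 ang 0.0
[ 471. -250.  188.] [ 36.  24.  10. 126. -78.  34. 114.] perr 0.1 ang 0.04
[ 488. -246.  164.] [ 55.  28. -18. 125. -78.  20. 114.] perr 0.2 ang 0.05
[ 505. -242.  140.] [ 67.  36. -39. 125. -78.   6. 116.] perr 0.1 ang 0.03
```

Emit:
move_arm(
  increments=[
    [[-0.0242,-0.018,-0.0021],0],
    [[-0.0242,-0.018,-0.0021],0],
    [[-0.0242,-0.018,-0.0021],0],
    [[-0.0242,-0.018,-0.0021],0],
    [[-0.0242,-0.018,-0.0021],0],
    [[-0.0242,-0.018,-0.0021],0],
    [[-0.0242,-0.018,-0.0021],0],
    [[-0.0242,-0.018,-0.0021],0],
  ],
)

```text
t: 27.3
tool_pos: [479.7, -207.9, 282.3]
eef_rot: [144.2, -6.3, 92.6]
force: [0.7, 0.0, -0.7]
opening: 0.124
grip_force: 60.2
```

Emit:
move_arm(
  increments=[
    [[-0.0242,-0.018,-0.0021],0],
    [[-0.0242,-0.018,-0.0021],0],
    [[0,0,0],0],
  ],
)

```text
t: 27.55
tool_pos: [446.9, -261.1, 257.7]
eef_rot: [144.5, -6.2, 91.9]
force: [-0.8, -0.5, -1.3]
opening: 0.126
grip_force: 60.3
```

```bash
python3 s.py 470.6,-249.8,188.4
python3 - <<'E'
from h import *
s=sense(); im,d=capture('side'); c=cam('side'); u,v=proj(c,[517,-240,124])[0].astype(int); print(u,v)
cr=im[max(v-75,0):v+45,max(u-80,0):u+80]; cv2.imwrite('pics/sd1.png',cv2.resize(cr[:,:,::-1],None,fx=5,fy=5,interpolation=cv2.INTER_CUBIC))
E
```

```text
[ 13.25  19.48  41.1  123.29 -69.94  47.13 103.75] 60.28597712516785
tilt 35.97 az 10.4 misalign 0.98
up [ 0.107  0.577 -0.809] out12 [0.175 0.79  0.587]
tool [ 446.9 -261.1  257.7] [144.49  -6.16  91.85] t 27.55 F [-0.8 -0.5 -1.3] | shift [ 0.003  -0.0211  0.071 ] roll 0
  dist 0.07409390121614216
284 156
```

View pics/sd1.png

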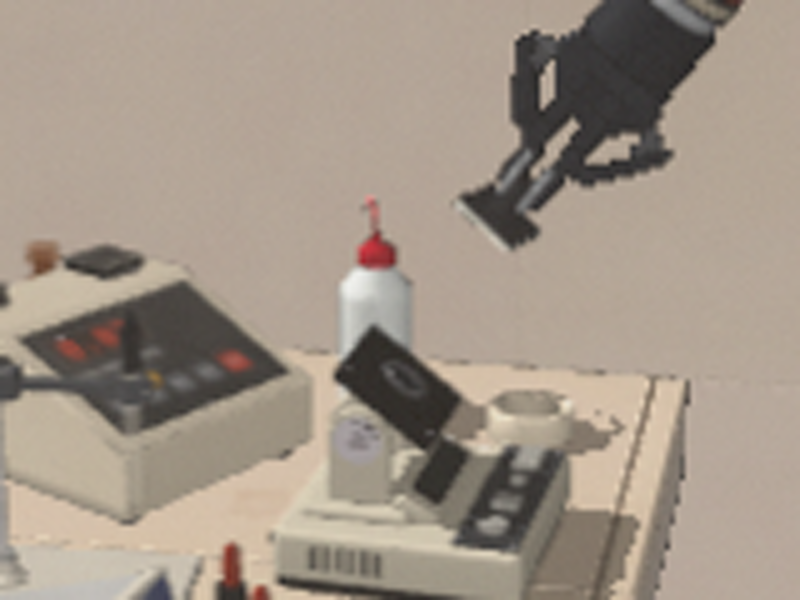

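The side view shows the tile parallel to the head's face. The ring at crop (403,378) falls where my port estimate projects. Approaching slowly.

Emit:
move_arm(
  increments=[
    [[0.0004,-0.0026,0.0089],0],
    [[0.0004,-0.0026,0.0089],0],
    [[0.0004,-0.0026,0.0089],0],
    [[0.0004,-0.0026,0.0089],0],
    [[0.0004,-0.0026,0.0089],0],
    [[0.0004,-0.0026,0.0089],0],
    [[0.0004,-0.0026,0.0089],0],
    [[0.0004,-0.0026,0.0089],0],
  ],
)

```text
t: 28.27
tool_pos: [475.4, -241.5, 193.5]
eef_rot: [144.2, -6.4, 92.8]
force: [-0.0, -1.1, -2.2]
opening: 0.125
grip_force: 60.3
```

Emit:
move_arm(
  increments=[
    [[0,0,0],0],
    [[0,0,0],0],
  ],
)

```text
t: 28.43
tool_pos: [474.1, -243.2, 193.3]
eef_rot: [144.2, -6.5, 92.6]
force: [-1.1, -0.4, -1.6]
opening: 0.122
grip_force: 60.3
```

```bash
python3 s.py 470.6,-249.8,188.4 493.8,-244.9,156.2
```

```text
[ 42.63  23.39  -3.24 126.04 -77.8   26.95 110.98] 60.27883529663086
tilt 36.3 az 11.49 misalign 0.23
up [ 0.113  0.581 -0.806] out12 [0.163 0.789 0.592]
tool [ 474.1 -243.2  193.3] [144.2   -6.49  92.59] t 28.43 F [-1.1 -0.4 -1.6] | shift [-0.0069 -0.0056  0.0012] roll 0
  dist 0.008962493614448818
tool [ 474.1 -243.2  193.3] [144.2   -6.49  92.59] t 28.43 F [-1.1 -0.4 -1.6] | shift [-0.0067 -0.0056  0.0411] roll 0
  dist 0.0420585037105016
```

Emit:
move_arm(
  increments=[
    [[-0.0009,-0.0007,0.005],0],
    [[-0.0009,-0.0007,0.005],0],
    [[-0.0009,-0.0007,0.005],0],
    [[-0.0009,-0.0007,0.005],0],
    [[-0.0009,-0.0007,0.005],0],
    [[-0.0009,-0.0007,0.005],0],
    [[-0.0009,-0.0007,0.005],0],
    [[-0.0009,-0.0007,0.005],0],
  ],
)

```text
t: 29.1
tool_pos: [493.4, -245.8, 155.9]
eef_rot: [144.4, -6.3, 92.6]
force: [0.8, 0.2, -1.2]
opening: 0.121
grip_force: 60.3
```

Emit:
move_arm(
  increments=[
    [[0,0,0],0],
    [[0,0,0],0],
  ],
)

```text
t: 29.27
tool_pos: [493.2, -245.4, 156.1]
eef_rot: [144.4, -6.4, 92.6]
force: [-0.3, 0.1, -0.4]
opening: 0.126
grip_force: 60.3
```

```bash
sed -i 's/^for a in/h_=np.array(s["tool_pos"])-[517,-240,124]; print("gap",(h_@n-19.7).round(1),"lateral",(h_-h_@n*n).round(1))\nfor a in/' s.py; python3 s.py 499.6,-243.7,148.2
python3 - <<'E'
from h import *
s=sense(); im,d=capture('side'); u,v=284,156
cr=im[v-75:v+45,u-80:u+80]; cv2.imwrite('pics/sd2.png',cv2.resize(cr[:,:,::-1],None,fx=5,fy=5,interpolation=cv2.INTER_CUBIC))
E
```

```text
[ 62.34  32.05 -33.96 125.23 -77.6    8.98 112.6 ] 60.27785897254944
tilt 36.14 az 11.45 misalign 0.33
up [ 0.111  0.579 -0.808] out12 [0.162 0.791 0.59 ]
gap 20.6 lateral [-0.4 -0.5 -0.4]
tool [ 493.2 -245.4  156.1] [144.36  -6.39  92.62] t 29.27 F [-0.3  0.1 -0.4] | shift [0.0005 0.0006 0.0102] roll 0
  dist 0.01027144243269296
```

View pics/sd2.png

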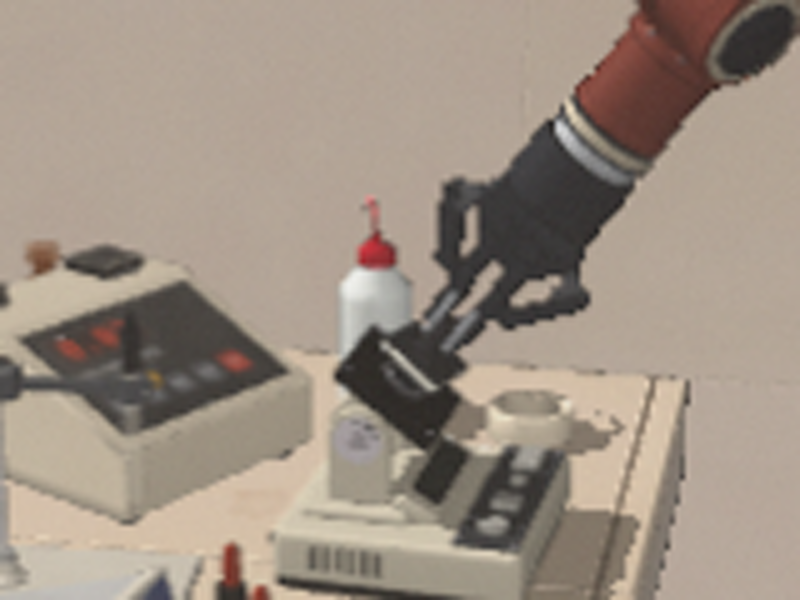

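The tile hangs parallel just over the ring at crop (405,380). Stepping in slowly.

Emit:
move_arm(
  increments=[
    [[0,0,0.003],0],
    [[0,0,0.003],0],
    [[0,0,0.003],0],
    [[0,0,0.003],0],
    [[0,0,0],0],
  ],
)

```text
t: 29.73
tool_pos: [500.2, -244.0, 146.8]
eef_rot: [144.3, -6.4, 92.6]
force: [0.2, -0.2, 0.0]
opening: 0.127
grip_force: 60.3
```

```bash
python3 s.py
```

```text
[ 65.68  35.21 -40.65 124.96 -77.59   3.73 113.11] 60.277605056762695
tilt 36.2 az 11.42 misalign 0.31
up [ 0.111  0.58  -0.807] out12 [0.162 0.79  0.59 ]
gap 8.9 lateral [-0.2 -0.5 -0.2]
```

Emit:
move_arm(
  increments=[
    [[0,0,0.002],0],
    [[0,0,0.002],0],
    [[0,0,0.001],0],
    [[0,0,0],0],
    [[0,0,0],0],
  ],
)

```text
t: 30.15
tool_pos: [503.0, -243.5, 143.3]
eef_rot: [144.2, -6.4, 92.6]
force: [-0.4, 0.0, 0.2]
opening: 0.124
grip_force: 60.4
```

```bash
python3 s.py
```

```text
[ 66.95  36.6  -43.3  124.86 -77.61   1.55 113.39] 60.44511437416077
tilt 36.27 az 11.42 misalign 0.29
up [ 0.112  0.581 -0.806] out12 [0.162 0.79  0.591]
gap 4.4 lateral [-0.  -0.6 -0.1]
```

Emit:
move_arm(
  increments=[
    [[0,0,0.001],0],
    [[0,0,0.001],0],
    [[0,0,0],0],
    [[0,0,0],0],
  ],
)

```text
t: 30.48
tool_pos: [504.2, -243.3, 141.7]
eef_rot: [144.2, -6.4, 92.6]
force: [-1.6, -0.7, 1.5]
opening: 0.124
grip_force: 60.6
```

```bash
python3 s.py; python3 -c "
from h import *
s=sense();print(s['force'],s['moment'])
from sim import *
q=np.array(s['joint_positions']);P,X=fk(q,k)
for v in ([0,6,0],[0,-6,0],[5,0,3.6],[-5,0,-3.6]): print(v,step(q,P+np.array(v),X).round(1))
"
```

```text
[ 67.26  37.1  -44.06 124.79 -77.97   0.84 113.84] 60.5606746673584
tilt 36.27 az 11.44 misalign 0.28
up [ 0.112  0.581 -0.806] out12 [0.162 0.79  0.591]
gap 2.4 lateral [ 0.  -0.6 -0.1]
[-1.6005251  -0.65736227  1.54940627] [-0.16509681  0.74455453  0.07627834]
[0, 6, 0] [ 66.6  36.8 -43.9 125.  -78.    0.8 113.2]
[0, -6, 0] [ 66.   36.3 -41.1 124.3 -77.4   3.1 113.5]
[5, 0, 3.6] [ 64.2  35.5 -39.8 124.1 -77.5   3.8 112.4]
[-5, 0, -3.6] [ 67.8  37.3 -44.2 125.2 -78.    0.8 114.3]
```

Collar contact is at about 2 N, but joint 6 is near its end. I'll back off, shift 4–5 mm up-slope and to −y (tolerance is 10 mm), and press again.

Emit:
move_arm(
  increments=[
    [[0,0,-0.003],0],
    [[-0.0011,0.002,0],0],
    [[-0.0011,0.002,0],0],
    [[0,0,0.002],0],
    [[0,0,0.001],0],
    [[0,0,0.001],0],
    [[0,0,0],0],
    [[0,0,0],0],
  ],
)

```text
t: 31.15
tool_pos: [508.4, -245.5, 143.1]
eef_rot: [144.2, -6.5, 92.6]
force: [-0.6, -0.2, 2.3]
opening: 0.125
grip_force: 60.6
```

```bash
sed -i 's/^h_=/print("Fn",(np.array(s["force"])@n).round(1),s["force"].round(1));h_=/' s.py; python3 s.py
```

```text
[ 65.27  36.25 -41.   124.12 -77.2    2.97 112.7 ] 60.64187407493591
tilt 36.3 az 11.46 misalign 0.25
up [ 0.112  0.581 -0.806] out12 [0.162 0.789 0.592]
Fn 2.2 [-0.6 -0.2  2.3]
gap 1.4 lateral [ 3.6 -2.9  2.1]
```

Emit:
move_arm(
  increments=[
    [[0,0,0.001],0],
    [[0,0,0.001],0],
    [[0,0,0],0],
    [[0,0,0],0],
  ],
)

```text
t: 31.48
tool_pos: [508.8, -245.6, 142.4]
eef_rot: [144.2, -6.4, 92.6]
force: [-11.6, -0.8, 14.9]
opening: 0.12
grip_force: 63.0
```

```bash
python3 s.py
```

```text
[ 65.75  36.61 -41.9  124.14 -77.23   2.21 112.83] 62.98199772834778
tilt 36.31 az 11.32 misalign 0.35
up [ 0.111  0.582 -0.806] out12 [0.163 0.789 0.592]
Fn 18.9 [-11.6  -0.8  14.9]
gap 0.6 lateral [ 3.5 -3.1  2.1]
```

Emit:
move_arm(
  increments=[
    [[0,0,-0.0003],0],
    [[0,0,0],0],
    [[0,0,0],0],
    [[0,0,0],0],
  ],
)

```text
t: 31.82
tool_pos: [508.8, -245.5, 142.4]
eef_rot: [144.2, -6.4, 92.6]
force: [-8.4, -0.4, 12.6]
opening: 0.121
grip_force: 62.4
```

```bash
python3 s.py
python3 - <<'E'
from h import *
s=sense(); print(s['moment'],s['qvel'].round(2)); im,d=capture('side'); u,v=284,156
cr=im[v-60:v+30,u-60:u+60]; cv2.imwrite('pics/sd3.png',cv2.resize(cr[:,:,::-1],None,fx=6.5,fy=6.5,interpolation=cv2.INTER_CUBIC))
E
```

```text
[ 65.66  36.56 -41.76 124.13 -77.21   2.31 112.79] 62.436861991882324
tilt 36.3 az 11.34 misalign 0.33
up [ 0.111  0.581 -0.806] out12 [0.162 0.789 0.592]
Fn 15.1 [-8.4 -0.4 12.6]
gap 0.6 lateral [ 3.5 -3.   2.1]
[0.09285694 0.53036248 0.18270271] [ 0.01  0.01  0.03  0.02  0.    0.06 -0.02]
```

View pics/sd3.png

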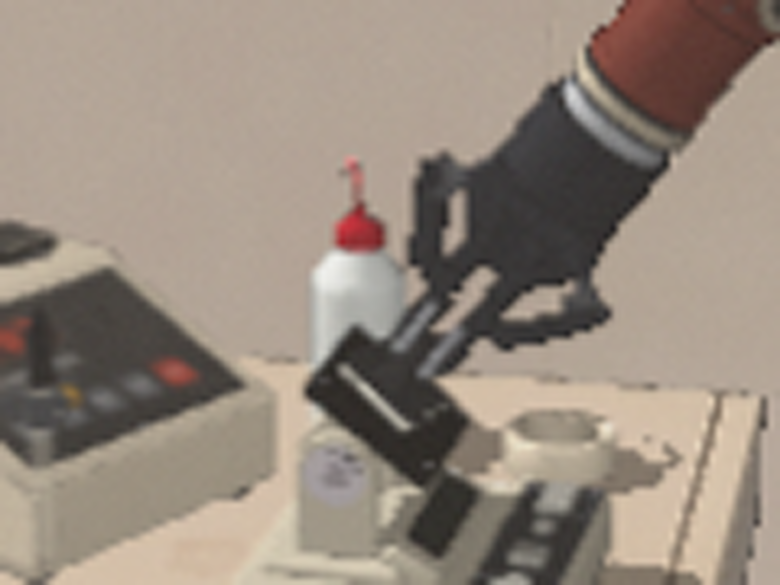

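The tile lies flush on the face over the window, with its white edge running parallel to the face from crop (340,370) to (408,430). The push is about 15 N and steady. Handing in.

```bash
python3 -c "
from h import *
print(finish_job())"
```

```text
the job is handed in; nothing more can be done
None
```

The job is handed in, but no verdict came back: the three keys were pressed in order, and the tile is gripped and held flush over the window at about 15 N, roughly 0.3° off the face normal and about 5 mm off centre.

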